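Load the block warmer and start its sunken timer knob

TASK

Squeeze the two side buttons on the warmer's cover together and slide the cover fully open, lift the grey transit block out of the compartment and set it down flat on the bench clear of the warmer, and stand every dropper bottle from the bench upright inside the compartment. Then slide the cover fully home and let its buttons spring out so it latches; only after that turn the sunken timer knob clockwise all the way to its stop. Leave the other things on the bench where they are.

Things in the scene. Friction and masses are not known exactly. Their poses are not given: they have to be found in the camera images.
- warmer: fixed white block warmer, a box 163 mm (local x) by 304 mm (local y), deck 92 mm high. Origin: centre of its underside. Local -x is the front with the dark display, roughly facing the robot. Half at local -y: compartment under the sliding cover. Half at local +y: deck with the knob's well, over which the cover slides when opened
- compartment (a point): centre of the compartment's inner floor, at local (0, -74, 10) mm of warmer, same axes. The compartment is 136 by 136 mm inside, walls 82 mm high, one plain space without dividers; four bottles fit two by two, 60 mm apart. Steel catches stand on both rails at 77 mm either side (local x), 16 mm to local +y of here, tops 109 mm above the bench
- cover (a joint): sliding cover 142 by 146 mm, 6 mm thick, top 99 mm above the bench. Value in m: 0 = home (compartment covered), grows towards the warmer's local +y, 0.142 = stop, fully open. About 2 N friction, stays where left. With buttons out their teeth hit the catches: it cannot leave home (7 mm play) nor return over the last 27 mm. Hold both buttons pressed while passing the catches either way
- cover_grip (a point): middle of the grip on the cover, moving with it; axes as warmer, 117 mm above the bench. Rib along local y with a button on each side: 52 mm wide over the released buttons (local x), 36 mm pressed, 34 mm long; its top is 19 mm above this point, the cover's top 18 mm below it with flat 3 mm steel bars on it running out along local x
- button_near (a joint): spring side button on the front (warmer's local -x) of the cover's grip, a ridged black plate. Value in m: 0 = out, 0.008 = fully pressed towards the grip's middle. Carries a steel tooth at the cover's edge, which clears the warmer's catch from 0.005. Spring 3.6 N to start, 8.4 N fully pressed; springs out when let go
- button_far (a joint): spring side button on the back (warmer's local +x) of the cover's grip, a ridged black plate. Value in m: 0 = out, 0.008 = fully pressed towards the grip's middle. Carries a steel tooth at the cover's edge, which clears the warmer's catch from 0.005. Spring 3.6 N to start, 8.4 N fully pressed; springs out when let go
- knob (a joint): timer knob sunk in the well. Value in rad, growing clockwise seen from above, 0 to the stop at 1.5; starts between 0 and 0.4. Friction about 0.06 N m, stays where left. At 0 its grip bar lies along the warmer's local x
- knob_top (a point): top of the knob on its axis, 88 mm above the bench (3.5 mm below the deck), turning with the knob, x along the grip bar. Bar 38 mm long, 12 mm thick, 32 mm high, on a disc 42 mm diameter, 8 mm high. The well is 88 by 88 mm, centred on the axis at local (0, 78) mm of the warmer, its floor 40 mm below this point. Free only while the cover is home
- bottle1: white dropper bottle, one of up to four alike (absent ones read None), upright on the bench at the start. Round body 48 mm diameter, 42 mm high, then a slim cap 18 mm diameter from 42 to 76 mm above the base (total height 76 mm); grip it by the cap from above. About 0.09 kg. Origin: centre of its underside, z along the bottle
- bottle2: white dropper bottle, one of up to four alike (absent ones read None), upright on the bench at the start. Round body 48 mm diameter, 42 mm high, then a slim cap 18 mm diameter from 42 to 76 mm above the base (total height 76 mm); grip it by the cap from above. About 0.09 kg. Origin: centre of its underside, z along the bottle
- bottle3: white dropper bottle, one of up to four alike (absent ones read None), upright on the bench at the start. Round body 48 mm diameter, 42 mm high, then a slim cap 18 mm diameter from 42 to 76 mm above the base (total height 76 mm); grip it by the cap from above. About 0.09 kg. Origin: centre of its underside, z along the bottle
- bottle4: white dropper bottle, one of up to four alike (absent ones read None), upright on the bench at the start. Round body 48 mm diameter, 42 mm high, then a slim cap 18 mm diameter from 42 to 76 mm above the base (total height 76 mm); grip it by the cap from above. About 0.09 kg. Origin: centre of its underside, z along the bottle
- transit_block: grey plastic shipping spacer lying in the compartment under the cover at the start: base 90 (local x) by 70 (local y) by 36 mm high, with an upright grip rib in the middle along local y, 16 mm thick, 60 mm long, its top 70 mm above the base. About 0.14 kg. Origin: centre of its underside. Its axes start nearly along the warmer's
- tube_rack: bystander, to be left alone: wooden test tube rack with two tubes, 75 by 190 mm, 130 mm high. Origin: centre of its underside
- reagent_jar: bystander, to be left alone: amber jar with black cap, 72 mm diameter, 95 mm high. Origin: centre of its underside
- foam_block: bystander, to be left alone: dark foam tube block 130 by 100 by 45 mm. Origin: centre of its underside
Things that resemble listed ones, but are neither listed nor needed, are in the scene too. What is shaped like the bottle4 but blue or turquoise is not meant. What is shaped like the bottle2 but red is not meant.

How it is judged:
By the outcome, as a careful person would: the job done as asked, in the order asked, and still so for the second after the job is handed in, with the robot touching nothing.
Of bottle1, bottle2, bottle3, bottle4 only 2 to 4 are there at a start; the rules pass over those that are not, and their reading is None.
At some moment in a run one of bottle1, bottle2, bottle3, bottle4 may be knocked a few centimetres aside while the robot is not near it.
It also fails if it takes over 210 s, if anything falls off the work surface, if the arm or the gripper's body presses on something with over 40 N, if the wrist force passes 120 N, or if a joint passes its speed limit or range.

ROBOT

A 6-joint arm with a two-finger parallel gripper is mounted at the origin on the work surface. World frame = base frame: x ahead of the robot, y to its left, z up, the work surface at z = 0. Lengths are in m, angles in rad, forces in N, time in s.
With the tool pointing down it reaches from about 0.35 to 0.85 m from the base axis. Payload 8.1 kg.
Tool frame: the origin (TCP) lies on the mounting face of the last link; the fingertips stand 186 mm ahead of it and the grasp point (between the pads) lies 167 mm ahead of it; z points along the fingers, y is the line along which they close (so a half turn about z gives the same grasp; the last joint's range is limited). The gripper opens to 93 mm and grips with 3 to 60 N. Pads are 15 mm wide; open, the fingers measure 128 mm over their backs; the gripper's body (75 mm by 188 mm) begins 65 mm behind the grasp point.
Start: joints at [1.07, 0.13, 1.488, -0, 1.523, -0.085], TCP at [0.242, 0.549, 0.405] pointing down, gripper open.
Joint ranges: [-2.96, 2.96], [-0.89, 2.26], [0.02, 2.5], [-1.34, 4.48], [0, 2.73], [-2.66, 2.66]. Speed limits (rad/s): [2.39, 2.39, 2.79, 3.14, 3.14, 3.14].

INTERFACE

Orientations are given as a rotation vector (axis times angle).
In Python, from plant import read_state, read_camera, camera_params, close_job gives the robot as it stands. The module is installed in compiled form; this text tells all that it offers.
- The arm moves only by the tool servo_tool, never from a script. Its argument "increments" is a list of rows, each an object with "slide": the shift along the tool's x, y, z in mm, a list of three; "dr": the turn, a rotation vector about the tool's x, y, z in rad, a list of three; "jaw": the closure, from 0 (fully open) to 1 (shut). In form: [{"slide": [x, y, z], "dr": [ax, ay, az], "jaw": jaw}, ...]. A call has 1 to 20 rows; each row is the pose to reach, as a shift and turn from the pose commanded when the call began, along the tool's axes at that moment; what a row does not reach only later rows make up. A row lasts 1/10 s, in which the tool goes at most 50 mm and 8.59 degrees, less where a joint would pass 70% of its speed; a pose out of reach is approached as far as the arm can. A call with a gripper value outside its range is refused whole. The fingers move at their own pace and stop on an object; "force" is the grip in N (left out, the last holds). Time passes only in rows, so rows that repeat a pose let the fingers close. It gives the time, the measured TCP pose, the force, the opening and the grip force at its end, in the units of the state.
- read_state(): the state, without advancing time (a new reading comes with each control period).
- read_camera(name): name is "scene" or "top"; returns (picture, depth): 384x512x3 uint8, red, green, blue; 384x512 float32, m along the optical axis (not along the pixel's ray), 0 where there is no reading.
- camera_params(name): a dict with "fx", "fy", "cx", "cy" (pixels), "k1" (the pictures are not rectified: a ray, as slopes to the right and down, at radius r is drawn at 1 + k1 r^2 times it, then the intrinsics apply), "rvec" (rotation vector, rad) and "tvec" (3), from world to camera coordinates, as OpenCV has them. Camera axes: x right, y down, z forward; pixel columns grow to the right and rows downward; lengths in m; the calibration is good to about 2 mm. A picture is of the moment at which its call begins. camera_params takes no time and is no camera call.
- close_job(): hands the job in; it is judged then, once.
The state is a dict: "t": time; "q": joint angles; "dq": joint speeds; "joint_torque": joint torques, N m; "tool_pos": TCP position; "orientation": TCP orientation; "force": force on the tool from outside, world axes, zero at the start; "wrist_torque": the same for the moment, N m; "opening": finger opening in m; "gripper_force": force on a finger pad.
Only numpy, scipy, OpenCV 4.12 (cv2) and the standard library are available. Lean on these libraries where they do the work, as an engineer would, in place of code of your own. Each camera call takes 0.05 s, during which the arm holds its last target. There are 200 camera calls.

## Working session

There is one attempt and no reset: what is moved stays moved. The work goes in short steps, Python scripts to look and compute and a tool call to move; the robot and the scene stay as the last step left them, time stands still between calls to the robot, and variables do not carry over. Pictures are saved under pics/ and viewed, at most 14 in all, crops included, and the job is handed in when it is done.

Besides the shell and the picture viewer there is one more tool, called after "Request:" by a JSON object that holds its "method" and its "body", one argument or row to a line. servo_tool: Moves the arm, as the interface text tells. Its arguments: {"type":"object","properties":{"increments":{"type":"array"},"force":{"type":"number"}},"required":["increments"]}

```bash
mkdir -p pics; cat > h.py <<'E'
import numpy as np, cv2
from scipy.spatial.transform import Rotation as R
from plant import read_state, read_camera, camera_params, close_job
def save(name,fn,crop=None,scale=1):
    im,d=read_camera(name); np.savez('pics/'+fn+'.npz',im=im,d=d)
    o=im
    if crop: o=im[crop[1]:crop[3],crop[0]:crop[2]]
    cv2.imwrite('pics/'+fn+'.png',cv2.resize(o[:,:,::-1],None,fx=scale,fy=scale,interpolation=cv2.INTER_CUBIC)); return im,d
def rays(name,uv):
    p=camera_params(name);K=np.array([[p['fx'],0,p['cx']],[0,p['fy'],p['cy']],[0,0,1]])
    uv=np.atleast_2d(np.array(uv,float))
    x=cv2.undistortPoints(uv.reshape(-1,1,2),K,np.array([p['k1'],0,0,0,0.])).reshape(-1,2)
    Rm=cv2.Rodrigues(np.array(p['rvec']))[0];t=np.array(p['tvec'])
    return np.c_[x,np.ones(len(x))],Rm,t
def atz(name,uv,z):
    r,Rm,t=rays(name,uv); c=-Rm.T@t; w=r@Rm; s=(z-c[2])/w[:,2]; return c+w*s[:,None]
def withd(name,uv,d):
    r,Rm,t=rays(name,uv); return (r*np.asarray(d)[:,None]-t)@Rm
def cloud(name,d):
    v,u=np.mgrid[0:384,0:512]; P=withd(name,np.c_[u.ravel(),v.ravel()],d.ravel()).reshape(384,512,3); P[d==0]=np.nan; return P
E
python3 - <<'E'
from h import *
for n in('scene','top'):
    im,d=save(n,n+'0',None,1.5); p=camera_params(n); print(n,p, -cv2.Rodrigues(np.array(p['rvec']))[0].T@np.array(p['tvec']))
s=read_state();print(s)
E
```

```text
scene {'fx': 445.7865855206056, 'fy': 445.7865855206056, 'cx': 252.32895898235154, 'cy': 191.32058876265884, 'k1': 0.02217919913166803, 'rvec': array([ 2.22202544,  1.37081238, -0.43886973]), 'tvec': array([-0.24688147, -0.33902296,  1.66627521])} [ 1.2051483  -0.30072243  1.18724206]
top {'fx': 437.44157628016933, 'fy': 437.44157628016933, 'cx': 252.02042064291015, 'cy': 185.2343502305358, 'k1': 0.015279695566449387, 'rvec': array([ 2.13798496, -2.08703736,  0.22300116]), 'tvec': array([0.01031831, 0.55305972, 1.28198945])} [0.27575667 0.02320924 1.36853866]
{'t': 0.1, 'q': array([ 1.06960728e+00,  1.31091573e-01,  1.48914354e+00,  6.66211610e-06,
        1.52298542e+00, -8.54027208e-02]), 'dq': array([ 0.00021035, -0.0025299 , -0.00094174,  0.000292  ,  0.00202639,
        0.00049875]), 'joint_torque': array([ 1.31084027e-03, -5.61338961e+01, -4.93096590e+01,  7.70162372e-02,
        2.91402993e-02,  4.60422962e-05]), 'tool_pos': array([0.24223144, 0.54871656, 0.40380329]), 'orientation': array([-6.48323076e-01, -3.07347991e+00,  2.44447246e-03]), 'force': array([ 0.00039281, -0.21409011, -0.19333136]), 'wrist_torque': array([-0.04087107, -0.03234655,  0.01205289]), 'gripper_force': 0.0, 'opening': 0.09310835570502222}
```

View pics/top0.png

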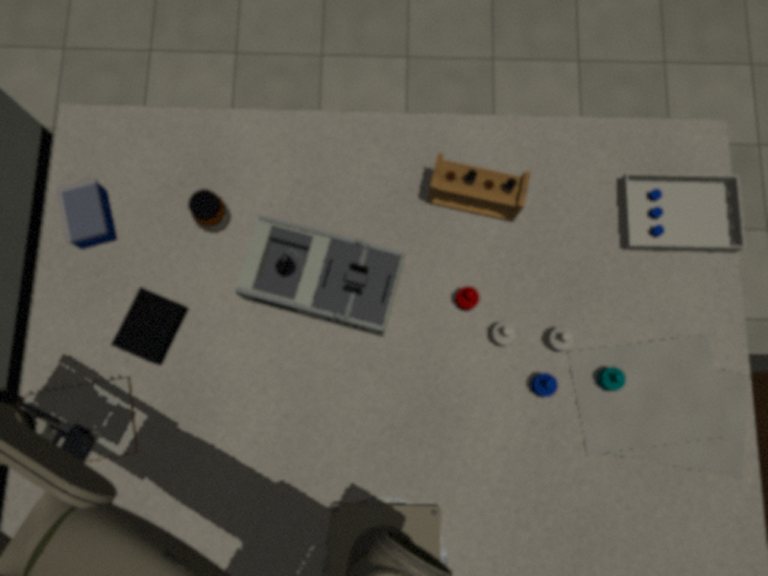

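View pics/scene0.png

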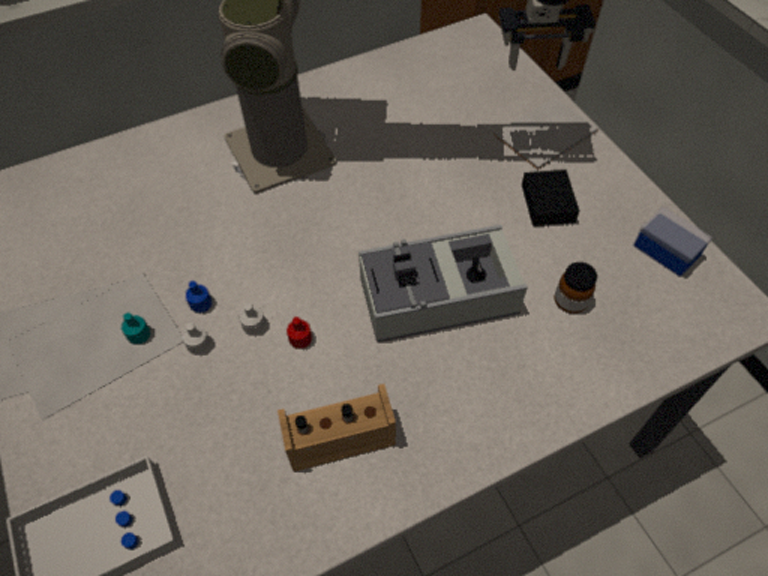

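The top view shows the warmer at about (320,275), its grip at (356,278) and the knob at (285,265). Two white bottles stand at (502,333) and (560,338). The decoys are red, blue and turquoise.

```bash
python3 - <<'E'
from h import *
for n,box in(('top',(150,135,280,230)),('scene',(230,145,360,235))):
    f=np.load(f'pics/{n}0.npz');im,d=f['im'],f['d'];P=cloud(n,d)
    u0,v0,u1,v1=box
    Q=P[v0:v1,u0:u1].reshape(-1,3);Q=Q[np.isfinite(Q).all(1)]
    for lo,hi in((.05,.2),(.075,.2),(.112,.16)):
        S=Q[(Q[:,2]>lo)&(Q[:,2]<hi)]
        r=cv2.minAreaRect((S[:,:2]*1000).astype(np.float32));print(n,lo,len(S),r,S.mean(0))
    h,e=np.histogram(Q[:,2],np.arange(0,.15,.005));print(h)
# bottles
f=np.load('pics/top0.npz')
print('top bottles cap', atz('top',[[502/1.5,327/1.5],[565/1.5,333/1.5]],.076))
for n in('top','scene'):
    f=np.load(f'pics/{n}0.npz');im,d=f['im'].astype(int),f['d'];P=cloud(n,d)
    m=(np.nan_to_num(P[:,:,2])>.015)&(np.nan_to_num(P[:,:,2])<.1)&(np.abs(P[:,:,1]+.25)<.3)&(P[:,:,0]>.3)&(P[:,:,0]<.75)
    nl,l,st,c=cv2.connectedComponentsWithStats(m.astype(np.uint8))
    for i in range(1,nl):
        if st[i,4]>25:
            q=P[l==i]; cap=q[q[:,2]>.055]; print(n,st[i],im[l==i].mean(0).round(),q.mean(0).round(3),cap.mean(0).round(4) if len(cap) else None, len(cap))
im=np.load('pics/top0.npz')['im'][135:230,150:280,::-1]
im=cv2.convertScaleAbs(cv2.resize(im,None,fx=6,fy=6,interpolation=cv2.INTER_CUBIC),alpha=1.5)
cv2.imwrite('pics/wt.png',im)
E
```

```text
top 0.05 5332 ((563.5076904296875, 179.25039672851562), (387.461669921875, 168.16085815429688), 76.21531677246094) [0.54985297 0.13438725 0.09387876]
top 0.075 4876 ((554.5143432617188, 140.2960968017578), (308.1536865234375, 167.03250122070312), 76.69949340820312) [0.54978481 0.12813136 0.09712927]
top 0.112 219 ((535.127197265625, 65.72718811035156), (39.3636589050293, 156.1527862548828), 69.80552673339844) [0.5359016  0.06542402 0.13133455]
[2782  252   23   23   17   20   15   22   99  348  193   84   56   59
   64   51   66  516 1352 1812  777   65   33   12   18   12   75   82
    5]
scene 0.05 5229 ((555.1229248046875, 140.6015167236328), (305.2245178222656, 170.72669982910156), 76.12557983398438) [0.56659758 0.13110902 0.09213947]
scene 0.075 4446 ((555.1417846679688, 140.6778106689453), (305.0672912597656, 170.72669982910156), 76.12557983398438) [0.56115259 0.12656858 0.09755905]
scene 0.112 263 ((542.0612182617188, 66.49397277832031), (40.63285446166992, 157.32472229003906), 75.35252380371094) [0.54198983 0.06548451 0.130492  ]
[3077  329   88  101   86   93   98   92   97 
[... 956 characters left out ...]
72.] [0.561 0.013 0.078] [0.5536 0.0147 0.0903] 784
scene [124 187  17  20 244] [17. 36. 79.] [ 0.357 -0.315  0.044] [ 0.3502 -0.3149  0.0712] 42
scene [160 202  17  20 251] [111. 105.  97.] [ 0.458 -0.235  0.045] [ 0.4526 -0.234   0.0715] 46
scene [ 81 208  18  21 268] [12. 68. 65.] [ 0.371 -0.452  0.044] [ 0.3654 -0.4524  0.0701] 50
scene [191 211  17  20 253] [93. 14. 13.] [ 0.53  -0.163  0.045] [ 0.5247 -0.1614  0.071 ] 46
scene [122 215  18  20 270] [108. 102.  95.] [ 0.45  -0.349  0.044] [ 0.4445 -0.3495  0.0712] 50
scene [191 260  63  34 578] [122.  91.  57.] [ 0.734 -0.188  0.091] [ 0.7336 -0.1882  0.0909] 578
scene [ 79 304  33  40 242] [104.  98.  91.] [ 0.672 -0.512  0.034] None 0
```

View pics/wt.png

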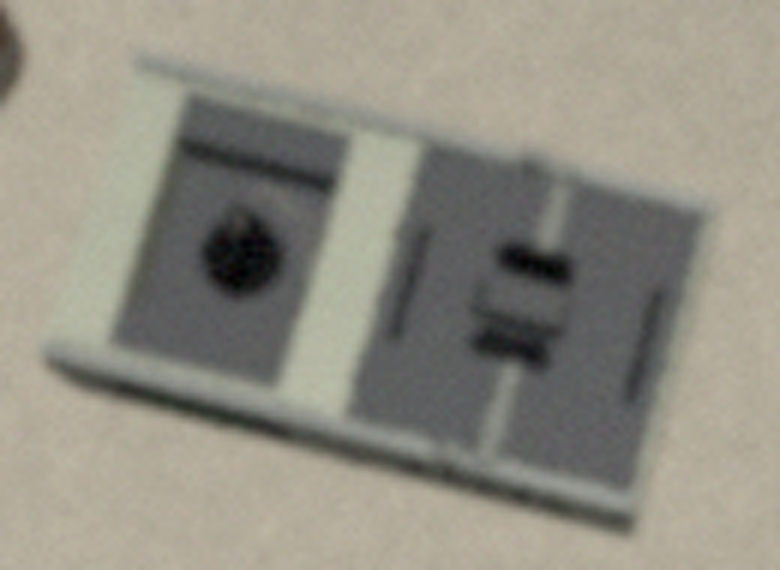

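```bash
cat >> h.py <<'E'
W=np.array([.555,.1405]); TH=np.deg2rad(76.4)-np.pi/2   # warmer yaw
def wl(x,y): return W+np.array([[np.cos(TH),-np.sin(TH)],[np.sin(TH),np.cos(TH)]])@np.array([x,y])
def goal(xy,z,yang):
    "slide(mm), dr from present pose; xy,z = grasp point, yang=angle of tool y"
    s=read_state(); Rc=R.from_rotvec(s['orientation'])
    y=np.array([np.cos(yang),np.sin(yang),0]);zz=np.array([0,0,-1.]);x=np.cross(y,zz)
    Rg=R.from_matrix(np.c_[x,y,zz]); tcp=np.array([xy[0],xy[1],z+.167])
    return (Rc.inv().apply(tcp-s['tool_pos'])*1000).round(1),(Rc.inv()*Rg).as_rotvec().round(3)
def gp():
    s=read_state();Rc=R.from_rotvec(s['orientation']);y=Rc.apply([0,1,0]);g=s['tool_pos']+Rc.apply([0,0,.167])
    loc=np.linalg.inv([[np.cos(TH),-np.sin(TH)],[np.sin(TH),np.cos(TH)]])@(g[:2]-W)
    return g.round(4),'yang',round(np.arctan2(y[1],y[0]),3),'loc',(loc*1000).round(1),'open',round(s['opening'],4),'F',s['force'].round(1),s['t'],'q6',round(s['q'][5],2)
E
python3 - <<'E'
from h import *
print(gp(),TH,wl(0,-74)); print(goal(wl(0,-74),.2,TH))
E
```

```text
(array([0.2421, 0.5485, 0.2368]), 'yang', np.float64(1.155), 'loc', array([-400.1,  323. ]), 'open', 0.0931, 'F', array([ 0. , -0.2, -0.2]), 0.1, 'q6', np.float64(-0.09)) -0.2373647782712287 [-16.84551637 -71.78461404]
(array([-13584.3, -73072.2,    153.3]), array([-1.000e-03,  1.000e-03,  1.392e+00]))
```

```bash
sed -i 's/np.array(\[x,y\])$/np.array([x,y])\/1000/' h.py
python3 - <<'E'
from h import *
print(wl(0,-74)); print(goal(wl(0,-74),.19,TH))
E
```

```text
[0.53759948 0.06857489]
(array([-464.1, -319.9,   47.3]), array([-1.000e-03,  1.000e-03,  1.392e+00]))
```

Request:
{"method": "servo_tool", "body": {
  "increments": [
    {"slide": [-116,-80,0],"dr": [0,0,0.35],"jaw": 0},
    {"slide": [-116,-80,0],"dr": [0,0,0.35],"jaw": 0},
    {"slide": [-116,-80,0],"dr": [0,0,0.35],"jaw": 0},
    {"slide": [-232,-160,10],"dr": [0,0,0.7],"jaw": 0},
    {"slide": [-232,-160,10],"dr": [0,0,0.7],"jaw": 0},
    {"slide": [-348,-240,20],"dr": [0,0,1.05],"jaw": 0},
    {"slide": [-348,-240,20],"dr": [0,0,1.05],"jaw": 0},
    {"slide": [-464,-320,47],"dr": [0,0,1.392],"jaw": 0},
    {"slide": [-464,-320,47],"dr": [0,0,1.392],"jaw": 0},
    {"slide": [-464,-320,47],"dr": [0,0,1.392],"jaw": 0},
    {"slide": [-464,-320,47],"dr": [0,0,1.392],"jaw": 0},
    {"slide": [-464,-320,47],"dr": [0,0,1.392],"jaw": 0},
    {"slide": [-464,-320,47],"dr": [0,0,1.392],"jaw": 0},
    {"slide": [-464,-320,47],"dr": [0,0,1.392],"jaw": 0},
    {"slide": [-464,-320,47],"dr": [0,0,1.392],"jaw": 0},
    {"slide": [-464,-320,47],"dr": [0,0,1.392],"jaw": 0}
  ]
}}

```text
t: 1.7
tool_pos: [0.5371, 0.07, 0.358]
orientation: [-2.467, -1.945, -0.001]
force: [0.2, -0.2, 0.1]
opening: 0.093
gripper_force: 0.0
```

```bash
python3 - <<'E'
from h import *
print(gp()); print(goal(wl(0,-74),.124,TH))
im,d=save('scene','s1',(210,90,370,240),5)
cv2.imwrite('pics/s1.png',cv2.convertScaleAbs(cv2.resize(im[110:230,220:360,::-1],None,fx=5,fy=5,interpolation=cv2.INTER_CUBIC),alpha=1.5))
E
```

```text
(array([0.5371, 0.07  , 0.191 ]), 'yang', np.float64(-0.235), 'loc', array([ -0.8, -72.7]), 'open', 0.093, 'F', array([ 0.2, -0.2,  0.1]), 1.7, 'q6', np.float64(0.27))
(array([-1.2,  0.8, 67. ]), array([ 0.   , -0.   ,  0.002]))
```

View pics/s1.png

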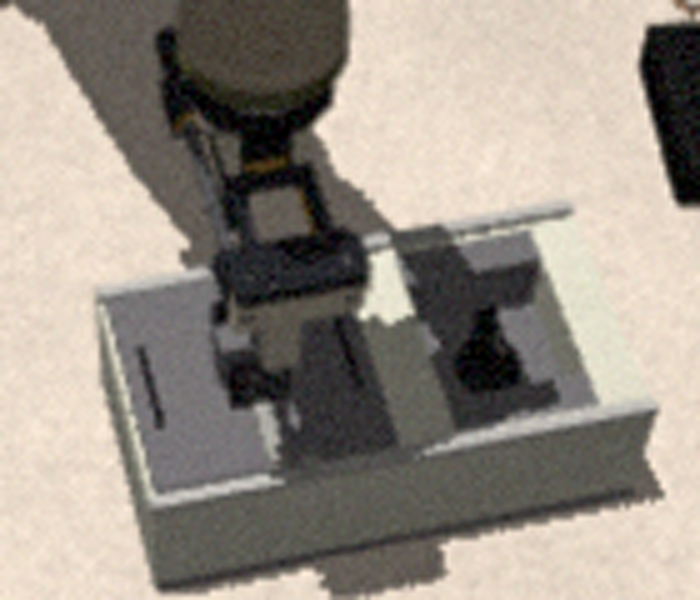

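The fingers (tip near (275,350)) are directly above the grip and its far button (260,385). I'll descend and close gently.

Request:
{"method": "servo_tool", "body": {
  "increments": [
    {"slide": [-1,1,20],"dr": [0,0,0],"jaw": 0},
    {"slide": [-1,1,40],"dr": [0,0,0],"jaw": 0},
    {"slide": [-1,1,55],"dr": [0,0,0],"jaw": 0},
    {"slide": [-1,1,62],"dr": [0,0,0],"jaw": 0},
    {"slide": [-1,1,67],"dr": [0,0,0],"jaw": 0},
    {"slide": [-1,1,67],"dr": [0,0,0],"jaw": 0},
    {"slide": [-1,1,67],"dr": [0,0,0],"jaw": 0}
  ]
}}

```text
t: 2.45
tool_pos: [0.5386, 0.0676, 0.2915]
orientation: [2.468, 1.943, 0.001]
force: [0.1, -0.6, 1.1]
opening: 0.0933
gripper_force: 0.0
```

```bash
python3 - <<'E'
from h import *
print(gp())
im,d=save('scene','s2')
cv2.imwrite('pics/s2.png',cv2.convertScaleAbs(cv2.resize(im[120:220,220:340,::-1],None,fx=6,fy=6,interpolation=cv2.INTER_CUBIC),alpha=1.5))
E
```

```text
(array([0.5387, 0.0676, 0.1245]), 'yang', np.float64(-0.237), 'loc', array([  1.3, -74.7]), 'open', 0.0933, 'F', array([ 0.1, -0.6,  1.1]), 2.45, 'q6', np.float64(0.27))
```

View pics/s2.png

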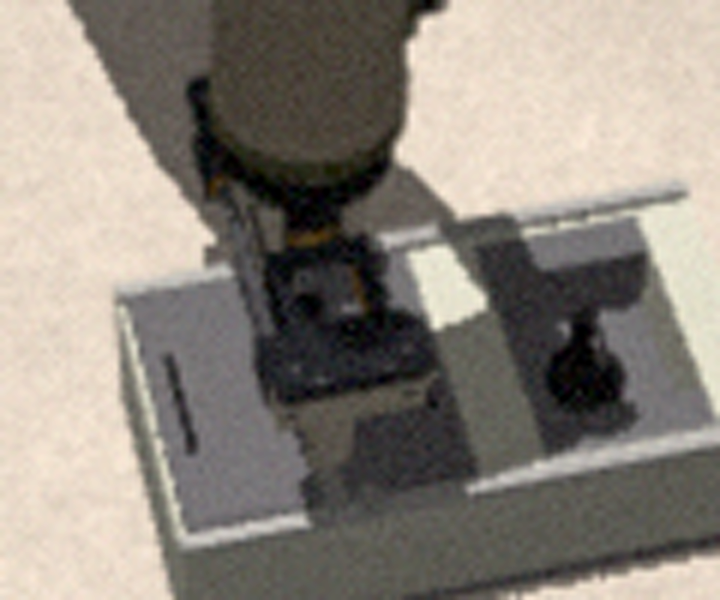

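Fingers straddle the grip around (330,370). Now closing.

Request:
{"method": "servo_tool", "body": {
  "increments": [
    {"slide": [0,-1,0],"dr": [0,0,0],"jaw": 0.3},
    {"slide": [0,-1,0],"dr": [0,0,0],"jaw": 0.45},
    {"slide": [0,-1,0],"dr": [0,0,0],"jaw": 0.55},
    {"slide": [0,-1,0],"dr": [0,0,0],"jaw": 0.7},
    {"slide": [0,-1,0],"dr": [0,0,0],"jaw": 0.7},
    {"slide": [0,-1,0],"dr": [0,0,0],"jaw": 0.7},
    {"slide": [0,-1,0],"dr": [0,0,0],"jaw": 0.7},
    {"slide": [0,-1,0],"dr": [0,0,0],"jaw": 0.7}
  ],
  "force": 25
}}

```text
t: 3.3
tool_pos: [0.5377, 0.0676, 0.2911]
orientation: [2.468, 1.942, 0.002]
force: [-1.5, -0.5, -4.8]
opening: 0.0349
gripper_force: 25.0
```

```bash
python3 - <<'E'
from h import *
print(gp(), read_state()['gripper_force'])
E
```

```text
(array([0.538 , 0.0676, 0.1241]), 'yang', np.float64(-0.237), 'loc', array([  0.6, -74.9]), 'open', 0.0349, 'F', array([-1.5, -0.5, -4.8]), 3.3, 'q6', np.float64(0.27)) 24.993982315063477
```

Request:
{"method": "servo_tool", "body": {
  "increments": [
    {"slide": [5,-1,0],"dr": [0,0,0],"jaw": 0.7},
    {"slide": [10,-1,0],"dr": [0,0,0],"jaw": 0.7},
    {"slide": [16,-1,0],"dr": [0,0,0],"jaw": 0.7},
    {"slide": [24,-1,0],"dr": [0,0,0],"jaw": 0.7},
    {"slide": [32,-1,0],"dr": [0,0,0],"jaw": 0.7},
    {"slide": [40,-1,0],"dr": [0,0,0],"jaw": 0.7},
    {"slide": [40,-1,0],"dr": [0,0,0],"jaw": 0.7}
  ]
}}

```text
t: 4.0
tool_pos: [0.5469, 0.1073, 0.2911]
orientation: [2.466, 1.942, 0.004]
force: [9.5, -0.1, -5.1]
opening: 0.0349
gripper_force: 25.0
```

```bash
python3 - <<'E'
from h import *
print(gp())
E
```

```text
(array([0.5475, 0.1072, 0.1241]), 'yang', np.float64(-0.237), 'loc', array([  0.6, -34.1]), 'open', 0.0349, 'F', array([ 9.5, -0.1, -5.1]), 4.0, 'q6', np.float64(0.34))
```

Request:
{"method": "servo_tool", "body": {
  "increments": [
    {"slide": [10,1,0],"dr": [0,0,0],"jaw": 0.7},
    {"slide": [20,1,0],"dr": [0,0,0],"jaw": 0.7},
    {"slide": [30,1,0],"dr": [0,0,0],"jaw": 0.7},
    {"slide": [40,1,0],"dr": [0,0,0],"jaw": 0.7},
    {"slide": [50,1,0],"dr": [0,0,0],"jaw": 0.7},
    {"slide": [60,1,0],"dr": [0,0,0],"jaw": 0.7},
    {"slide": [70,1,0],"dr": [0,0,0],"jaw": 0.7},
    {"slide": [80,1,0],"dr": [0,0,0],"jaw": 0.7},
    {"slide": [88,1,0],"dr": [0,0,0],"jaw": 0.7},
    {"slide": [95,1,0],"dr": [0,0,0],"jaw": 0.7},
    {"slide": [99,1,0],"dr": [0,0,0],"jaw": 0.7},
    {"slide": [102,1,0],"dr": [0,0,0],"jaw": 0.7},
    {"slide": [102,1,0],"dr": [0,0,0],"jaw": 0.7}
  ]
}}

```text
t: 5.3
tool_pos: [0.5714, 0.2058, 0.291]
orientation: [2.467, 1.942, 0.001]
force: [6.8, -4.1, -0.4]
opening: 0.035
gripper_force: 25.0
```

```bash
python3 - <<'E'
from h import *
print(gp())
E
```

```text
(array([0.5717, 0.2056, 0.124 ]), 'yang', np.float64(-0.237), 'loc', array([ 0.9, 67.2]), 'open', 0.035, 'F', array([ 6.8, -4.1, -0.4]), 5.3, 'q6', np.float64(0.5))
```

Request:
{"method": "servo_tool", "body": {
  "increments": [
    {"slide": [2,1,0],"dr": [0,0,0],"jaw": 0.7},
    {"slide": [3,1,0],"dr": [0,0,0],"jaw": 0.7},
    {"slide": [3,1,0],"dr": [0,0,0],"jaw": 0.7}
  ]
}}

```text
t: 5.6
tool_pos: [0.5722, 0.2068, 0.2909]
orientation: [2.467, 1.941, -0.007]
force: [-3.7, -15.5, 8.4]
opening: 0.0351
gripper_force: 25.0
```

```bash
python3 - <<'E'
from h import *
print(gp())
E
```

```text
(array([0.5719, 0.206 , 0.1239]), 'yang', np.float64(-0.238), 'loc', array([ 1.1, 67.6]), 'open', 0.0351, 'F', array([ -3.7, -15.5,   8.4]), 5.6, 'q6', np.float64(0.5))
```

Request:
{"method": "servo_tool", "body": {
  "increments": [
    {"slide": [-3,0,0],"dr": [0,0,0],"jaw": 0.7},
    {"slide": [-3,0,0],"dr": [0,0,0],"jaw": 0.3},
    {"slide": [-3,0,0],"dr": [0,0,0],"jaw": 0},
    {"slide": [-3,0,0],"dr": [0,0,0],"jaw": 0},
    {"slide": [-3,0,0],"dr": [0,0,0],"jaw": 0},
    {"slide": [-3,0,-30],"dr": [0,0,0],"jaw": 0},
    {"slide": [-3,0,-70],"dr": [0,0,0],"jaw": 0},
    {"slide": [47,0,-110],"dr": [0,0,0],"jaw": 0},
    {"slide": [97,0,-110],"dr": [0,0,0],"jaw": 0},
    {"slide": [97,0,-110],"dr": [0,0,0],"jaw": 0}
  ]
}}

```text
t: 6.6
tool_pos: [0.5952, 0.3071, 0.4027]
orientation: [-2.465, -1.946, -0.007]
force: [-0.8, 0.1, -0.1]
opening: 0.0929
gripper_force: 0.0
```

```bash
python3 - <<'E'
from h import *
print(gp())
o=[]
for n,b in(('top',(150,135,280,230)),('scene',(220,120,350,215))):
    im,d=save(n,n+'3'); o.append(cv2.convertScaleAbs(cv2.resize(im[b[1]:b[3],b[0]:b[2],::-1],(780//2*1,285),interpolation=cv2.INTER_CUBIC),alpha=1.8))
    P=cloud(n,d).reshape(-1,3)
    c=wl(0,-74); Rm=np.array([[np.cos(TH),-np.sin(TH)],[np.sin(TH),np.cos(TH)]])
    L=(P[:,:2]-c)@Rm*1000; m=(np.abs(L)<62).all(1)
    for lo,hi in((.035,.06),(.07,.095)):
        S=L[m&(P[:,2]>lo)&(P[:,2]<hi)]; print(n,lo,len(S)); 
        if len(S)>5: print(S.mean(0),np.percentile(S,[2,98],axis=0).round(),cv2.minAreaRect(S.astype(np.float32)))
cv2.imwrite('pics/b3.png',np.hstack(o))
E
```

```text
(array([0.5956, 0.3077, 0.2357]), 'yang', np.float64(-0.234), 'loc', array([  0.2, 172.1]), 'open', 0.0929, 'F', array([-0.8,  0.1, -0.1]), 6.6, 'q6', np.float64(0.63))
top 0.035 528
[-4.01119927  0.51215018] [[-46. -33.]
 [ 41.  35.]] ((-1.6872749328613281, 1.3764724731445312), (70.27302551269531, 90.83916473388672), 89.67061614990234)
top 0.07 115
[-2.47389381  1.06923513] [[-10. -28.]
 [  6.  30.]] ((-1.8219966888427734, 1.1455421447753906), (59.595802307128906, 16.884157180786133), 89.0897216796875)
scene 0.035 365
[ 4.14634357 -0.21151531] [[-44. -31.]
 [ 38.  37.]] ((-2.3723831176757812, 3.5409584045410156), (70.53852081298828, 90.0356674194336), 89.3775634765625)
scene 0.07 121
[0.77171138 2.52156224] [[ -9. -26.]
 [  8.  32.]] ((-0.15209484100341797, 3.311605453491211), (60.27838897705078, 19.41179656982422), 86.9704360961914)
```

View pics/b3.png

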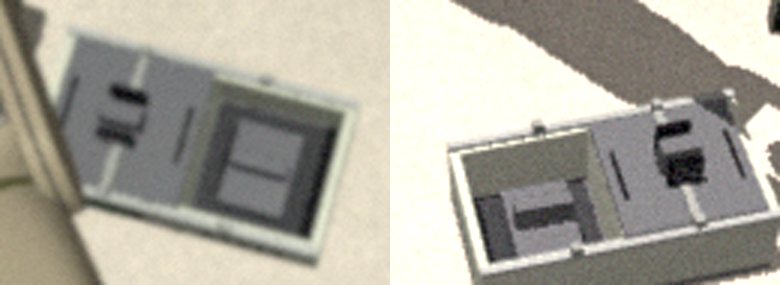

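The cover is open, with the block's rib visible in the compartment ((258,168) in the left panel, centred near local (-2,-72)).

```bash
python3 - <<'E'
from h import *
print(goal(wl(-1.5,-72.2),.16,TH), goal(wl(-1.5,-72.2),.07,TH))
E
```

```text
(array([-241.4,   -2.2,   73.2]), array([-0.001, -0.   ,  0.003])) (array([-241.5,   -2.2,  163.2]), array([-0.001, -0.   ,  0.003]))
```

Request:
{"method": "servo_tool", "body": {
  "increments": [
    {"slide": [-50,-1,0],"dr": [0,0,0.003],"jaw": 0.45},
    {"slide": [-100,-1,0],"dr": [0,0,0.003],"jaw": 0.45},
    {"slide": [-150,-2,0],"dr": [0,0,0.003],"jaw": 0.45},
    {"slide": [-200,-2,10],"dr": [0,0,0.003],"jaw": 0.45},
    {"slide": [-230,-2,30],"dr": [0,0,0.003],"jaw": 0.45},
    {"slide": [-241,-2,60],"dr": [0,0,0.003],"jaw": 0.45},
    {"slide": [-241,-2,73],"dr": [0,0,0.003],"jaw": 0.45},
    {"slide": [-241,-2,73],"dr": [0,0,0.003],"jaw": 0.45},
    {"slide": [-241,-2,95],"dr": [0,0,0.003],"jaw": 0.45},
    {"slide": [-241,-2,120],"dr": [0,0,0.003],"jaw": 0.45},
    {"slide": [-241,-2,140],"dr": [0,0,0.003],"jaw": 0.45},
    {"slide": [-241,-2,155],"dr": [0,0,0.003],"jaw": 0.45},
    {"slide": [-241,-2,162],"dr": [0,0,0.003],"jaw": 0.45},
    {"slide": [-241,-2,162],"dr": [0,0,0.003],"jaw": 0.45},
    {"slide": [-241,-2,162],"dr": [0,0,0.003],"jaw": 0.45}
  ]
}}

```text
t: 8.2
tool_pos: [0.5371, 0.0692, 0.2398]
orientation: [2.471, 1.939, 0.002]
force: [-0.3, 0.1, 0.5]
opening: 0.0511
gripper_force: 0.0
```

```bash
python3 - <<'E'
from h import *
print(gp())
E
```

```text
(array([0.5373, 0.0692, 0.0728]), 'yang', np.float64(-0.24), 'loc', array([ -0.4, -73.4]), 'open', 0.0511, 'F', array([-0.3,  0.1,  0.5]), 8.2, 'q6', np.float64(0.27))
```

Request:
{"method": "servo_tool", "body": {
  "increments": [
    {"slide": [0,-1,2],"dr": [0,0,0],"jaw": 0.45},
    {"slide": [0,-1,2],"dr": [0,0,0],"jaw": 0.9},
    {"slide": [0,-1,2],"dr": [0,0,0],"jaw": 0.9},
    {"slide": [0,-1,2],"dr": [0,0,0],"jaw": 0.9},
    {"slide": [0,-1,2],"dr": [0,0,0],"jaw": 0.9},
    {"slide": [0,-1,2],"dr": [0,0,0],"jaw": 0.9},
    {"slide": [0,-1,-10],"dr": [0,0,0],"jaw": 0.9},
    {"slide": [0,-1,-30],"dr": [0,0,0],"jaw": 0.9},
    {"slide": [0,-1,-60],"dr": [0,0,0],"jaw": 0.9},
    {"slide": [0,-1,-90],"dr": [0,0,0],"jaw": 0.9},
    {"slide": [0,-1,-120],"dr": [0,0,0],"jaw": 0.9},
    {"slide": [0,-1,-145],"dr": [0,0,0],"jaw": 0.9},
    {"slide": [0,-1,-150],"dr": [0,0,0],"jaw": 0.9}
  ],
  "force": 25
}}

```text
t: 9.5
tool_pos: [0.5364, 0.0692, 0.3933]
orientation: [2.468, 1.937, 0.008]
force: [-0.1, -0.0, -1.1]
opening: 0.0159
gripper_force: 25.0
```

```bash
python3 - <<'E'
from h import *
print(gp()); g=[.40,-.09]; print(goal(g,.18,TH),goal(g,.0615,TH))
E
```

```text
(array([0.5375, 0.0693, 0.2263]), 'yang', np.float64(-0.24), 'loc', array([ -0.3, -73.4]), 'open', 0.0159, 'F', array([-0.1, -0. , -1.1]), 9.5, 'q6', np.float64(0.27))
(array([-187.2,  -94.9,   45.4]), array([ 0.006, -0.002, -0.003])) (array([-187.4,  -95.6,  163.9]), array([ 0.006, -0.002, -0.003]))
```

Request:
{"method": "servo_tool", "body": {
  "increments": [
    {"slide": [-37,-19,0],"dr": [0,0,0],"jaw": 0.9},
    {"slide": [-75,-38,0],"dr": [0,0,0],"jaw": 0.9},
    {"slide": [-112,-57,0],"dr": [0,0,0],"jaw": 0.9},
    {"slide": [-150,-76,0],"dr": [0,0,0],"jaw": 0.9},
    {"slide": [-175,-89,15],"dr": [0,0,0],"jaw": 0.9},
    {"slide": [-187,-95,45],"dr": [0,0,0],"jaw": 0.9},
    {"slide": [-187,-95,80],"dr": [0,0,0],"jaw": 0.9},
    {"slide": [-187,-95,110],"dr": [0,0,0],"jaw": 0.9},
    {"slide": [-187,-95,135],"dr": [0,0,0],"jaw": 0.9},
    {"slide": [-187,-95,150],"dr": [0,0,0],"jaw": 0.9},
    {"slide": [-187,-95,158],"dr": [0,0,0],"jaw": 0.9},
    {"slide": [-187,-95,162],"dr": [0,0,0],"jaw": 0.9},
    {"slide": [-187,-95,162],"dr": [0,0,0],"jaw": 0.9}
  ]
}}

```text
t: 10.8
tool_pos: [0.3988, -0.0898, 0.2271]
orientation: [-2.471, -1.939, 0.001]
force: [0.3, -0.4, -1.1]
opening: 0.0152
gripper_force: 25.0
```

```bash
python3 - <<'E'
from h import *
print(gp())
E
```

```text
(array([ 0.3987, -0.0898,  0.0601]), 'yang', np.float64(-0.24), 'loc', array([ -97.8, -260.6]), 'open', 0.0152, 'F', array([ 0.3, -0.4, -1.1]), 10.8, 'q6', np.float64(-0.11))
```

Request:
{"method": "servo_tool", "body": {
  "increments": [
    {"slide": [0,0,1],"dr": [0,0,0],"jaw": 0.9},
    {"slide": [0,0,2],"dr": [0,0,0],"jaw": 0.9},
    {"slide": [0,0,2],"dr": [0,0,0],"jaw": 0.9},
    {"slide": [0,0,2],"dr": [0,0,0],"jaw": 0.9}
  ]
}}

```text
t: 11.2
tool_pos: [0.3994, -0.09, 0.2265]
orientation: [2.471, 1.939, 0.001]
force: [-7.7, 2.7, 15.4]
opening: 0.0154
gripper_force: 25.0
```

Request:
{"method": "servo_tool", "body": {
  "increments": [
    {"slide": [0,0,-1],"dr": [0,0,0],"jaw": 0.9},
    {"slide": [0,0,-1],"dr": [0,0,0],"jaw": 0.45},
    {"slide": [0,0,-1],"dr": [0,0,0],"jaw": 0.45},
    {"slide": [0,0,-1],"dr": [0,0,0],"jaw": 0.45},
    {"slide": [0,0,-10],"dr": [0,0,0],"jaw": 0.45},
    {"slide": [0,0,-40],"dr": [0,0,0],"jaw": 0.45},
    {"slide": [0,0,-80],"dr": [0,0,0],"jaw": 0.45},
    {"slide": [0,0,-130],"dr": [0,0,0],"jaw": 0.45},
    {"slide": [0,0,-150],"dr": [0,0,0],"jaw": 0.45}
  ]
}}

```text
t: 12.1
tool_pos: [0.3996, -0.0901, 0.3805]
orientation: [2.467, 1.936, 0.006]
force: [0.7, -0.0, 0.1]
opening: 0.0511
gripper_force: 0.0
```

```bash
cat >> h.py <<'E'
def bottles():
    for n in('top','scene'):
        im,d=read_camera(n);im=im.astype(int);P=cloud(n,d);z=np.nan_to_num(P[:,:,2])
        m=(z>.015)&(z<.1)&(P[:,:,0]>.25)&(P[:,:,0]<.85)&(np.abs(P[:,:,1])<.6)
        nl,l,st,c=cv2.connectedComponentsWithStats(m.astype(np.uint8))
        for i in range(1,nl):
            if 150<st[i,4]<400:
                q=P[l==i]; cap=q[q[:,2]>.05]; print(n,st[i],im[l==i].mean(0).round(),q.mean(0).round(3),cap.mean(0).round(4) if len(cap) else None,q[:,2].max().round(3))
E
python3 - <<'E'
from h import *
print(gp()); bottles()
for b in([.450,-.2345],[.442,-.3495]): print(goal(b,.15,TH),goal(b,.065,TH))
E
```

```text
(array([ 0.4007, -0.0905,  0.2135]), 'yang', np.float64(-0.24), 'loc', array([ -95.7, -260.8]), 'open', 0.0511, 'F', array([ 0.7, -0. ,  0.1]), 12.1, 'q6', np.float64(-0.11))
top [ 65 138  12  23 178] [38. 45. 61.] [0.651 0.593 0.051] [0.6507 0.5932 0.0665] 0.076
top [365 218  18  17 225] [111. 108.  98.] [ 0.438 -0.346  0.045] [ 0.4397 -0.3491  0.0699] 0.08
top [399 245  18  16 237] [12. 71. 66.] [ 0.361 -0.447  0.045] [ 0.3628 -0.4498  0.0697] 0.081
top [355 249  17  16 227] [22. 44. 87.] [ 0.346 -0.313  0.046] [ 0.3471 -0.3149  0.069 ] 0.079
scene [423 149  21  21 230] [38. 47. 69.] [0.658 0.592 0.048] [0.6562 0.5924 0.0639] 0.075
scene [124 187  17  21 246] [17. 38. 81.] [ 0.357 -0.315  0.044] [ 0.3518 -0.3137  0.0673] 0.079
scene [160 202  17  21 250] [116. 109. 101.] [ 0.458 -0.235  0.045] [ 0.4529 -0.2341  0.0675] 0.082
scene [ 81 208  18  21 267] [13. 71. 68.] [ 0.371 -0.452  0.044] [ 0.366  -0.4521  0.0678] 0.081
scene [191 211  17  20 250] [96. 15. 13.] [ 0.53  -0.163  0.045] [ 0.5253 -0.1617  0.0677] 0.079
scene [122 215  18  20 268] [113. 107.  99.] [ 0.45  -0.349  0.045] [ 0.4456 -0.3493  0.0672] 0.082
(array([-128.2,   82.5,   63.4]), array([ 0.008,  0.001, -0.003])) (array([-128.1,   81.8,  148.4]), array([ 0.008,  0.001, -0.003]))
(array([-241.8,  102. ,   63.6]), array([ 0.008,  0.001, -0.003])) (array([-241.7,  101.3,  148.6]), array([ 0.008,  0.001, -0.003]))
```

Request:
{"method": "servo_tool", "body": {
  "increments": [
    {"slide": [-43,27,0],"dr": [0,0,0],"jaw": 0.45},
    {"slide": [-86,54,0],"dr": [0,0,0],"jaw": 0.45},
    {"slide": [-120,77,30],"dr": [0,0,0],"jaw": 0.45},
    {"slide": [-128,82,63],"dr": [0,0,0],"jaw": 0.45},
    {"slide": [-128,82,90],"dr": [0,0,0],"jaw": 0.45},
    {"slide": [-128,82,115],"dr": [0,0,0],"jaw": 0.45},
    {"slide": [-128,82,135],"dr": [0,0,0],"jaw": 0.45},
    {"slide": [-128,82,147],"dr": [0,0,0],"jaw": 0.45},
    {"slide": [-128,82,147],"dr": [0,0,0],"jaw": 0.45},
    {"slide": [-128,82,147],"dr": [0,0,0],"jaw": 0.45}
  ]
}}

```text
t: 13.2
tool_pos: [0.4485, -0.2337, 0.2281]
orientation: [2.471, 1.939, 0.001]
force: [-0.4, 1.1, 4.0]
opening: 0.0511
gripper_force: 2.5
```

```bash
python3 - <<'E'
from h import *
print(gp()); bottles()
E
```

```text
(array([ 0.4486, -0.2337,  0.0611]), 'yang', np.float64(-0.24), 'loc', array([ -15.4, -388.8]), 'open', 0.0511, 'F', array([-0.4,  1.1,  4. ]), 13.2, 'q6', np.float64(-0.34))
top [ 65 138  12  23 172] [39. 47. 64.] [0.651 0.593 0.05 ] [0.6506 0.5932 0.0662] 0.076
top [304 191  16  17 207] [53. 13. 11.] [ 0.518 -0.16   0.046] [ 0.5191 -0.1603  0.0698] 0.082
top [399 245  18  16 240] [13. 75. 70.] [ 0.361 -0.447  0.045] [ 0.3622 -0.4499  0.0683] 0.08
scene [422 148  20  21 225] [42. 51. 73.] [0.657 0.591 0.048] [0.6561 0.5921 0.0645] 0.075
scene [124 187  17  21 246] [18. 40. 86.] [ 0.357 -0.315  0.044] [ 0.3518 -0.3151  0.066 ] 0.081
scene [ 81 208  18  20 266] [13. 74. 71.] [ 0.371 -0.452  0.044] [ 0.3662 -0.4525  0.0684] 0.081
scene [191 211  17  20 251] [60.  8.  8.] [ 0.53  -0.163  0.045] [ 0.5253 -0.1619  0.0682] 0.08
scene [122 215  18  21 266] [117. 111. 103.] [ 0.45  -0.349  0.045] [ 0.445  -0.3503  0.0676] 0.082
```

Request:
{"method": "servo_tool", "body": {
  "increments": [
    {"slide": [0,0,-4],"dr": [0,0,0],"jaw": 0.45},
    {"slide": [0,0,-4],"dr": [0,0,0],"jaw": 0.45},
    {"slide": [0,0,-4],"dr": [0,0,0],"jaw": 0.7},
    {"slide": [0,0,-4],"dr": [0,0,0],"jaw": 0.9},
    {"slide": [0,0,-4],"dr": [0,0,0],"jaw": 0.9},
    {"slide": [0,0,-4],"dr": [0,0,0],"jaw": 0.9},
    {"slide": [0,0,-15],"dr": [0,0,0],"jaw": 0.9},
    {"slide": [0,0,-40],"dr": [0,0,0],"jaw": 0.9},
    {"slide": [0,0,-80],"dr": [0,0,0],"jaw": 0.9},
    {"slide": [0,0,-120],"dr": [0,0,0],"jaw": 0.9},
    {"slide": [0,0,-150],"dr": [0,0,0],"jaw": 0.9},
    {"slide": [0,0,-155],"dr": [0,0,0],"jaw": 0.9}
  ],
  "force": 20
}}

```text
t: 14.5
tool_pos: [0.449, -0.2342, 0.3883]
orientation: [2.465, 1.935, 0.004]
force: [-0.2, 0.1, -1.2]
opening: 0.0174
gripper_force: 20.0
```

```bash
python3 - <<'E'
from h import *
print(gp()); b=wl(2,-112); print(goal(b,.215,TH),goal(b,.077,TH))
E
```

```text
(array([ 0.4501, -0.2349,  0.2213]), 'yang', np.float64(-0.24), 'loc', array([ -13.7, -389.6]), 'open', 0.0174, 'F', array([-0.2,  0.1, -1.2]), 14.5, 'q6', np.float64(-0.34))
(array([277.2,  16.2,   5.7]), array([ 0.008,  0.003, -0.003])) (array([277.5,  15.1, 143.7]), array([ 0.008,  0.003, -0.003]))
```

Request:
{"method": "servo_tool", "body": {
  "increments": [
    {"slide": [45,2,0],"dr": [0,0,0],"jaw": 0.9},
    {"slide": [90,5,0],"dr": [0,0,0],"jaw": 0.9},
    {"slide": [135,7,0],"dr": [0,0,0],"jaw": 0.9},
    {"slide": [180,10,0],"dr": [0,0,0],"jaw": 0.9},
    {"slide": [225,12,0],"dr": [0,0,0],"jaw": 0.9},
    {"slide": [265,13,0],"dr": [0,0,0],"jaw": 0.9},
    {"slide": [281,14,5],"dr": [0,0,0],"jaw": 0.9},
    {"slide": [281,14,5],"dr": [0,0,0],"jaw": 0.9},
    {"slide": [281,14,5],"dr": [0,0,0],"jaw": 0.9},
    {"slide": [281,14,40],"dr": [0,0,0],"jaw": 0.9},
    {"slide": [281,14,75],"dr": [0,0,0],"jaw": 0.9},
    {"slide": [281,14,105],"dr": [0,0,0],"jaw": 0.9},
    {"slide": [281,14,125],"dr": [0,0,0],"jaw": 0.9},
    {"slide": [281,14,137],"dr": [0,0,0],"jaw": 0.9},
    {"slide": [281,14,137],"dr": [0,0,0],"jaw": 0.9},
    {"slide": [281,14,137],"dr": [0,0,0],"jaw": 0.9}
  ]
}}

```text
t: 16.1
tool_pos: [0.5286, 0.0349, 0.2461]
orientation: [2.472, 1.938, 0.0]
force: [-0.0, 0.3, -1.3]
opening: 0.0174
gripper_force: 20.0
```

```bash
python3 - <<'E'
from h import *
print(gp())
E
```

```text
(array([0.5287, 0.0348, 0.0791]), 'yang', np.float64(-0.241), 'loc', array([  -0.7, -108.9]), 'open', 0.0174, 'F', array([-0. ,  0.3, -1.3]), 16.1, 'q6', np.float64(0.21))
```

Request:
{"method": "servo_tool", "body": {
  "increments": [
    {"slide": [0,0,2],"dr": [0,0,0],"jaw": 0.9},
    {"slide": [0,0,3],"dr": [0,0,0],"jaw": 0.9},
    {"slide": [0,0,3],"dr": [0,0,0],"jaw": 0.9}
  ]
}}

```text
t: 16.4
tool_pos: [0.5287, 0.0358, 0.2432]
orientation: [2.471, 1.939, 0.001]
force: [-0.2, -0.3, -0.1]
opening: 0.0173
gripper_force: 20.0
```

Request:
{"method": "servo_tool", "body": {
  "increments": [
    {"slide": [0,0,1],"dr": [0,0,0],"jaw": 0.9},
    {"slide": [0,0,1],"dr": [0,0,0],"jaw": 0.9},
    {"slide": [0,0,0],"dr": [0,0,0],"jaw": 0.5},
    {"slide": [0,0,0],"dr": [0,0,0],"jaw": 0.5},
    {"slide": [0,0,0],"dr": [0,0,0],"jaw": 0.5},
    {"slide": [0,0,-10],"dr": [0,0,0],"jaw": 0.5},
    {"slide": [0,0,-40],"dr": [0,0,0],"jaw": 0.5},
    {"slide": [0,0,-80],"dr": [0,0,0],"jaw": 0.5},
    {"slide": [0,0,-120],"dr": [0,0,0],"jaw": 0.5},
    {"slide": [0,0,-140],"dr": [0,0,0],"jaw": 0.5},
    {"slide": [0,0,-140],"dr": [0,0,0],"jaw": 0.5}
  ]
}}

```text
t: 17.5
tool_pos: [0.5296, 0.036, 0.3878]
orientation: [2.467, 1.937, 0.009]
force: [0.9, -0.0, 0.4]
opening: 0.0464
gripper_force: 0.0
```

```bash
python3 - <<'E'
from h import *
print(gp()); bottles(); b=[.4425,-.3493]; print(goal(b,.19,TH),goal(b,.066,TH))
E
```

```text
(array([0.5309, 0.0359, 0.2208]), 'yang', np.float64(-0.24), 'loc', array([   1.1, -107.3]), 'open', 0.0464, 'F', array([ 0.9, -0. ,  0.4]), 17.5, 'q6', np.float64(0.21))
top [ 65 138  12  23 176] [38. 45. 61.] [0.65  0.593 0.051] [0.65   0.5932 0.0664] 0.076
top [304 191  16  16 206] [98. 20. 17.] [ 0.518 -0.16   0.046] [ 0.5183 -0.1618  0.0699] 0.079
top [365 218  18  17 223] [110. 107.  97.] [ 0.438 -0.346  0.045] [ 0.439  -0.3492  0.0692] 0.08
top [398 245  19  16 240] [12. 70. 66.] [ 0.361 -0.447  0.045] [ 0.362  -0.4501  0.0687] 0.082
top [354 249  18  16 227] [21. 43. 86.] [ 0.346 -0.313  0.046] [ 0.3466 -0.3146  0.0702] 0.079
scene [423 148  20  22 237] [37. 47. 69.] [0.658 0.592 0.047] [0.6559 0.5921 0.0638] 0.075
scene [124 187  17  20 247] [17. 38. 82.] [ 0.357 -0.315  0.044] [ 0.3519 -0.3147  0.0669] 0.08
scene [ 81 208  18  21 267] [12. 71. 68.] [ 0.371 -0.452  0.044] [ 0.3663 -0.4524  0.0678] 0.082
scene [191 211  17  21 251] [97. 15. 13.] [ 0.53  -0.163  0.045] [ 0.5257 -0.1618  0.0687] 0.081
scene [122 215  18  20 270] [113. 107.  99.] [ 0.45  -0.349  0.045] [ 0.4448 -0.349   0.068 ] 0.081
(array([-394.7,    8. ,   25.9]), array([ 0.001, -0.   , -0.003])) (array([-394.7,    7.9,  149.9]), array([ 0.001, -0.   , -0.003]))
```

Request:
{"method": "servo_tool", "body": {
  "increments": [
    {"slide": [-45,1,0],"dr": [0,0,0],"jaw": 0.5},
    {"slide": [-90,2,0],"dr": [0,0,0],"jaw": 0.5},
    {"slide": [-135,3,0],"dr": [0,0,0],"jaw": 0.5},
    {"slide": [-180,4,0],"dr": [0,0,0],"jaw": 0.5},
    {"slide": [-225,5,0],"dr": [0,0,0],"jaw": 0.5},
    {"slide": [-270,6,0],"dr": [0,0,0],"jaw": 0.5},
    {"slide": [-315,7,0],"dr": [0,0,0],"jaw": 0.5},
    {"slide": [-360,8,0],"dr": [0,0,0],"jaw": 0.5},
    {"slide": [-395,8,20],"dr": [0,0,0],"jaw": 0.5},
    {"slide": [-395,8,40],"dr": [0,0,0],"jaw": 0.5},
    {"slide": [-395,8,75],"dr": [0,0,0],"jaw": 0.5},
    {"slide": [-395,8,105],"dr": [0,0,0],"jaw": 0.5},
    {"slide": [-395,8,130],"dr": [0,0,0],"jaw": 0.5},
    {"slide": [-395,8,146],"dr": [0,0,0],"jaw": 0.5},
    {"slide": [-395,8,146],"dr": [0,0,0],"jaw": 0.5},
    {"slide": [-395,8,146],"dr": [0,0,0],"jaw": 0.5}
  ]
}}

```text
t: 19.2
tool_pos: [0.4423, -0.3495, 0.2366]
orientation: [-2.471, -1.939, 0.0]
force: [0.2, 0.0, -0.5]
opening: 0.0465
gripper_force: 0.0
```

```bash
python3 - <<'E'
from h import *
print(gp())
E
```

```text
(array([ 0.4422, -0.3494,  0.0696]), 'yang', np.float64(-0.24), 'loc', array([   5.6, -502.7]), 'open', 0.0465, 'F', array([ 0.2,  0. , -0.5]), 19.2, 'q6', np.float64(-0.52))
```

Request:
{"method": "servo_tool", "body": {
  "increments": [
    {"slide": [0,0,3],"dr": [0,0,0],"jaw": 0.5},
    {"slide": [0,0,3],"dr": [0,0,0],"jaw": 0.7},
    {"slide": [0,0,3],"dr": [0,0,0],"jaw": 0.9},
    {"slide": [0,0,3],"dr": [0,0,0],"jaw": 0.9},
    {"slide": [0,0,3],"dr": [0,0,0],"jaw": 0.9},
    {"slide": [0,0,3],"dr": [0,0,0],"jaw": 0.9},
    {"slide": [0,0,-15],"dr": [0,0,0],"jaw": 0.9},
    {"slide": [0,0,-40],"dr": [0,0,0],"jaw": 0.9},
    {"slide": [0,0,-80],"dr": [0,0,0],"jaw": 0.9},
    {"slide": [0,0,-120],"dr": [0,0,0],"jaw": 0.9},
    {"slide": [0,0,-152],"dr": [0,0,0],"jaw": 0.9},
    {"slide": [0,0,-152],"dr": [0,0,0],"jaw": 0.9}
  ],
  "force": 20
}}

```text
t: 20.4
tool_pos: [0.4434, -0.3505, 0.395]
orientation: [2.464, 1.934, 0.002]
force: [0.6, 0.1, -0.9]
opening: 0.0177
gripper_force: 20.0
```

```bash
python3 - <<'E'
from h import *
print(gp()); b=wl(0,-42); print(goal(b,.215,TH),goal(b,.078,TH))
E
```

```text
(array([ 0.4445, -0.3516,  0.228 ]), 'yang', np.float64(-0.24), 'loc', array([   8.3, -504.3]), 'open', 0.0177, 'F', array([ 0.6,  0.1, -0.9]), 20.4, 'q6', np.float64(-0.52))
(array([461.6,  -8.3,  10.8]), array([ 0.008,  0.005, -0.003])) (array([462.2,  -9.4, 147.8]), array([ 0.008,  0.005, -0.003]))
```

Request:
{"method": "servo_tool", "body": {
  "increments": [
    {"slide": [45,-1,0],"dr": [0,0,0],"jaw": 0.9},
    {"slide": [90,-2,0],"dr": [0,0,0],"jaw": 0.9},
    {"slide": [135,-3,0],"dr": [0,0,0],"jaw": 0.9},
    {"slide": [180,-4,0],"dr": [0,0,0],"jaw": 0.9},
    {"slide": [225,-5,0],"dr": [0,0,0],"jaw": 0.9},
    {"slide": [270,-5,0],"dr": [0,0,0],"jaw": 0.9},
    {"slide": [315,-6,0],"dr": [0,0,0],"jaw": 0.9},
    {"slide": [360,-7,0],"dr": [0,0,0],"jaw": 0.9},
    {"slide": [405,-8,0],"dr": [0,0,0],"jaw": 0.9},
    {"slide": [445,-9,5],"dr": [0,0,0],"jaw": 0.9},
    {"slide": [463,-9,11],"dr": [0,0,0],"jaw": 0.9},
    {"slide": [463,-9,11],"dr": [0,0,0],"jaw": 0.9},
    {"slide": [463,-9,11],"dr": [0,0,0],"jaw": 0.9}
  ]
}}

```text
t: 21.7
tool_pos: [0.5433, 0.1023, 0.3765]
orientation: [-2.47, -1.94, 0.003]
force: [0.4, 0.6, 0.1]
opening: 0.0178
gripper_force: 20.0
```

```bash
python3 - <<'E'
from h import *
print(gp()); print(goal(wl(0,-42),.078,TH))
im,d=save('scene','s4')
cv2.imwrite('pics/s4.png',cv2.convertScaleAbs(cv2.resize(im[110:230,220:350,::-1],None,fx=4,fy=4,interpolation=cv2.INTER_CUBIC),alpha=1.6))
E
```

```text
(array([0.543 , 0.1022, 0.2095]), 'yang', np.float64(-0.239), 'loc', array([ -2.7, -40.1]), 'open', 0.0178, 'F', array([0.4, 0.6, 0.1]), 21.7, 'q6', np.float64(0.33))
(array([ -2. ,   2.6, 131.5]), array([-0.002,  0.001, -0.002]))
```

View pics/s4.png

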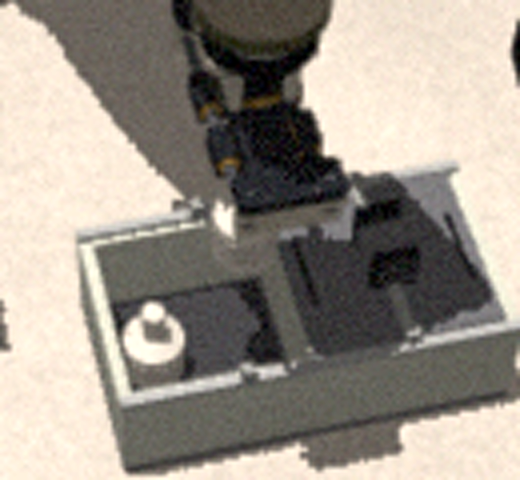

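Bottle 1 stands upright at (152,340), and there is room for bottle 2.

Request:
{"method": "servo_tool", "body": {
  "increments": [
    {"slide": [-2,2,0],"dr": [0,0,0],"jaw": 0.9},
    {"slide": [-2,2,30],"dr": [0,0,0],"jaw": 0.9},
    {"slide": [-2,2,65],"dr": [0,0,0],"jaw": 0.9},
    {"slide": [-2,2,95],"dr": [0,0,0],"jaw": 0.9},
    {"slide": [-2,2,115],"dr": [0,0,0],"jaw": 0.9},
    {"slide": [-2,2,127],"dr": [0,0,0],"jaw": 0.9},
    {"slide": [-2,2,127],"dr": [0,0,0],"jaw": 0.9},
    {"slide": [-2,2,130],"dr": [0,0,0],"jaw": 0.9},
    {"slide": [-2,2,130],"dr": [0,0,0],"jaw": 0.9}
  ]
}}

```text
t: 22.65
tool_pos: [0.5458, 0.0996, 0.249]
orientation: [2.471, 1.938, 0.003]
force: [-0.4, -0.4, -1.3]
opening: 0.0176
gripper_force: 20.0
```

```bash
python3 - <<'E'
from h import *
print(gp())
E
```

```text
(array([0.5462, 0.0996, 0.082 ]), 'yang', np.float64(-0.24), 'loc', array([  1. , -41.8]), 'open', 0.0176, 'F', array([-0.4, -0.4, -1.3]), 22.65, 'q6', np.float64(0.33))
```

Request:
{"method": "servo_tool", "body": {
  "increments": [
    {"slide": [0,0,3],"dr": [0,0,0],"jaw": 0.9},
    {"slide": [0,0,5],"dr": [0,0,0],"jaw": 0.9},
    {"slide": [0,0,5],"dr": [0,0,0],"jaw": 0.9},
    {"slide": [0,0,5],"dr": [0,0,0],"jaw": 0.9}
  ]
}}

```text
t: 23.05
tool_pos: [0.5455, 0.1, 0.2437]
orientation: [2.471, 1.939, 0.002]
force: [-2.6, -0.1, 5.9]
opening: 0.0176
gripper_force: 20.0
```

Contact. Release and lift; then back over the cover grip.

Request:
{"method": "servo_tool", "body": {
  "increments": [
    {"slide": [0,0,-0.5],"dr": [0,0,0],"jaw": 0.9},
    {"slide": [0,0,-1],"dr": [0,0,0],"jaw": 0.5},
    {"slide": [0,0,-1],"dr": [0,0,0],"jaw": 0.5},
    {"slide": [0,0,-1],"dr": [0,0,0],"jaw": 0.5},
    {"slide": [0,0,-10],"dr": [0,0,0],"jaw": 0.5},
    {"slide": [0,0,-40],"dr": [0,0,0],"jaw": 0.5},
    {"slide": [0,0,-80],"dr": [0,0,0],"jaw": 0.5},
    {"slide": [0,0,-120],"dr": [0,0,0],"jaw": 0},
    {"slide": [30,0,-150],"dr": [0,0,0],"jaw": 0},
    {"slide": [80,0,-150],"dr": [0,0,0],"jaw": 0},
    {"slide": [130,0,-150],"dr": [0,0,0],"jaw": 0},
    {"slide": [180,0,-150],"dr": [0,0,0],"jaw": 0},
    {"slide": [200,0,-150],"dr": [0,0,0],"jaw": 0},
    {"slide": [200,0,-150],"dr": [0,0,0],"jaw": 0}
  ]
}}

```text
t: 24.45
tool_pos: [0.5924, 0.297, 0.3928]
orientation: [-2.468, -1.943, -0.0]
force: [0.2, -0.7, -0.3]
opening: 0.0921
gripper_force: 0.0
```

```bash
python3 - <<'E'
from h import *
print(gp()); 
o=[]
for n,b in(('top',(150,135,280,230)),('scene',(215,110,345,205))):
    im,d=save(n,n+'5'); o.append(cv2.convertScaleAbs(cv2.resize(im[b[1]:b[3],b[0]:b[2],::-1],(390,285),interpolation=cv2.INTER_CUBIC),alpha=1.8))
    P=cloud(n,d).reshape(-1,3)
    c=wl(0,-74); Rm=np.array([[np.cos(TH),-np.sin(TH)],[np.sin(TH),np.cos(TH)]])
    L=(P[:,:2]-W)@Rm*1000; m=(np.abs(L-[0,68])<50).all(1)&(P[:,2]>.112)&(P[:,2]<.15)
    S=L[m];print(n,len(S),S.mean(0) if len(S) else 0,np.percentile(S,[2,98],axis=0).round() if len(S) else 0)
cv2.imwrite('pics/b5.png',np.hstack(o))
for n in ('top5','scene5'):
    im=np.load(f'pics/{n}.npz')['im']; print(n,im.shape)
bottles()
print(goal(wl(.8,67.3),.124,TH))
E
```

```text
(array([0.5924, 0.2971, 0.2258]), 'yang', np.float64(-0.237), 'loc', array([ -0.5, 161. ]), 'open', 0.0921, 'F', array([ 0.2, -0.7, -0.3]), 24.45, 'q6', np.float64(0.62))
top 236 [-1.39440985 65.02271393] [[-27.  45.]
 [ 25.  86.]]
scene 262 [ 5.08077438 65.06806591] [[-24.  47.]
 [ 29.  85.]]
top5 (384, 512, 3)
scene5 (384, 512, 3)
top [ 65 139  12  22 167] [37. 45. 61.] [0.651 0.593 0.051] [0.649  0.5927 0.0663] 0.076
top [221 181  16  17 216] [113. 110. 100.] [0.54  0.096 0.055] [0.5416 0.0974 0.0605] 0.09
top [241 186  17  18 215] [112. 109.  99.] [0.523 0.032 0.054] [0.5253 0.0326 0.0605] 0.09
top [304 191  16  16 207] [99. 20. 17.] [ 0.517 -0.16   0.046] [ 0.5189 -0.1609  0.0721] 0.08
top [399 245  18  16 238] [12. 71. 67.] [ 0.361 -0.447  0.045] [ 0.3621 -0.4504  0.0696] 0.081
top [354 249  18  16 229] [22. 44. 87.] [ 0.346 -0.313  0.046] [ 0.3459 -0.3153  0.0689] 0.079
scene [369 113  17  35 203] [21. 21. 20.] [0.455 0.526 0.043] [0.4457 0.526  0.0504] 0.051
scene [423 148  22  22 232] [40. 49. 70.] [0.658 0.592 0.049] [0.6575 0.5927 0.0645] 0.076
scene [124 187  17  20 244] [17. 38. 82.] [ 0.357 -0.315  0.045] [ 0.352  -0.315   0.0669] 0.08
scene [ 81 208  18  20 268] [13. 71. 68.] [ 0.371 -0.452  0.044] [ 0.3661 -0.4529  0.0658] 0.08
scene [191 211  17  21 250] [97. 14. 13.] [ 0.53  -0.163  0.045] [ 0.5257 -0.1612  0.067 ] 0.08
(array([-89.7,   0.3, 102. ]), array([ 0.   ,  0.   , -0.004]))
```

View pics/b5.png

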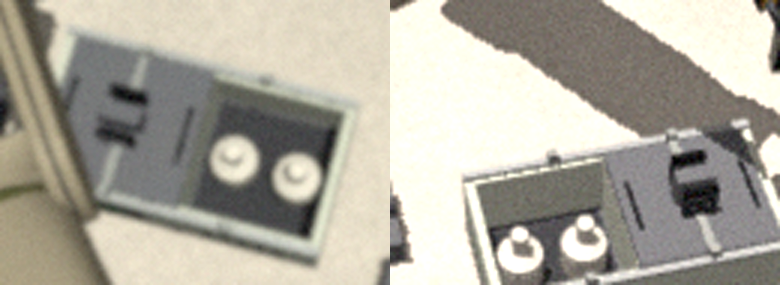

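Both bottles stand upright in the compartment, at (235,158) and (297,177) in the left panel. Now to the cover's grip.

Request:
{"method": "servo_tool", "body": {
  "increments": [
    {"slide": [-40,1,10],"dr": [0,0,0],"jaw": 0},
    {"slide": [-80,1,25],"dr": [0,0,0],"jaw": 0},
    {"slide": [-90,1,45],"dr": [0,0,0],"jaw": 0},
    {"slide": [-90,1,55],"dr": [0,0,0],"jaw": 0},
    {"slide": [-90,1,75],"dr": [0,0,0],"jaw": 0},
    {"slide": [-90,1,92],"dr": [0,0,0],"jaw": 0},
    {"slide": [-90,1,100],"dr": [0,0,0],"jaw": 0},
    {"slide": [-90,1,101],"dr": [0,0,0],"jaw": 0},
    {"slide": [-90,1,101],"dr": [0,0,0],"jaw": 0}
  ]
}}

```text
t: 25.55
tool_pos: [0.5725, 0.2066, 0.2923]
orientation: [2.471, 1.94, 0.001]
force: [0.4, -0.4, 0.7]
opening: 0.0931
gripper_force: 0.0
```

```bash
python3 - <<'E'
from h import *
print(gp())
E
```

```text
(array([0.5726, 0.2066, 0.1253]), 'yang', np.float64(-0.24), 'loc', array([ 1.5, 68.4]), 'open', 0.0931, 'F', array([ 0.4, -0.4,  0.7]), 25.55, 'q6', np.float64(0.5))
```

Request:
{"method": "servo_tool", "body": {
  "increments": [
    {"slide": [0,-1,0.5],"dr": [0,0,0],"jaw": 0.3},
    {"slide": [0,-1,0.5],"dr": [0,0,0],"jaw": 0.45},
    {"slide": [0,-1,0.5],"dr": [0,0,0],"jaw": 0.55},
    {"slide": [0,-1,0.5],"dr": [0,0,0],"jaw": 0.7},
    {"slide": [0,-1,0.5],"dr": [0,0,0],"jaw": 0.7},
    {"slide": [0,-1,0.5],"dr": [0,0,0],"jaw": 0.7},
    {"slide": [0,-1,0.5],"dr": [0,0,0],"jaw": 0.7},
    {"slide": [0,-1,0.5],"dr": [0,0,0],"jaw": 0.7}
  ],
  "force": 25
}}

```text
t: 26.35
tool_pos: [0.5718, 0.2065, 0.2917]
orientation: [2.471, 1.939, 0.002]
force: [-1.8, 0.9, -3.0]
opening: 0.0347
gripper_force: 25.0
```

```bash
python3 - <<'E'
from h import *
print(gp())
E
```

```text
(array([0.5721, 0.2065, 0.1247]), 'yang', np.float64(-0.24), 'loc', array([ 1.1, 68.2]), 'open', 0.0347, 'F', array([-1.8,  0.9, -3. ]), 26.35, 'q6', np.float64(0.5))
```

Request:
{"method": "servo_tool", "body": {
  "increments": [
    {"slide": [-6,0,0],"dr": [0,0,0],"jaw": 0.7},
    {"slide": [-14,0,0],"dr": [0,0,0],"jaw": 0.7},
    {"slide": [-24,0,0],"dr": [0,0,0],"jaw": 0.7},
    {"slide": [-34,0,0],"dr": [0,0,0],"jaw": 0.7},
    {"slide": [-44,0,0],"dr": [0,0,0],"jaw": 0.7},
    {"slide": [-54,0,0],"dr": [0,0,0],"jaw": 0.7},
    {"slide": [-64,0,0],"dr": [0,0,0],"jaw": 0.7},
    {"slide": [-74,0,0],"dr": [0,0,0],"jaw": 0.7},
    {"slide": [-84,0,0],"dr": [0,0,0],"jaw": 0.7},
    {"slide": [-94,0,0],"dr": [0,0,0],"jaw": 0.7},
    {"slide": [-100,0,0],"dr": [0,0,0],"jaw": 0.7},
    {"slide": [-100,0,0],"dr": [0,0,0],"jaw": 0.7}
  ]
}}

```text
t: 27.55
tool_pos: [0.5478, 0.1086, 0.2916]
orientation: [2.471, 1.938, 0.001]
force: [4.2, -2.8, -0.4]
opening: 0.0354
gripper_force: 25.0
```

```bash
python3 - <<'E'
from h import *
print(gp())
E
```

```text
(array([0.5479, 0.1085, 0.1246]), 'yang', np.float64(-0.241), 'loc', array([  0.7, -32.8]), 'open', 0.0354, 'F', array([ 4.2, -2.8, -0.4]), 27.55, 'q6', np.float64(0.35))
```

Request:
{"method": "servo_tool", "body": {
  "increments": [
    {"slide": [-8,0,0],"dr": [0,0,0],"jaw": 0.7},
    {"slide": [-16,0,0],"dr": [0,0,0],"jaw": 0.7},
    {"slide": [-24,0,0],"dr": [0,0,0],"jaw": 0.7},
    {"slide": [-31,0,0],"dr": [0,0,0],"jaw": 0.7},
    {"slide": [-37,0,0],"dr": [0,0,0],"jaw": 0.7},
    {"slide": [-41,0,0],"dr": [0,0,0],"jaw": 0.7},
    {"slide": [-44,0,0],"dr": [0,0,0],"jaw": 0.7},
    {"slide": [-45,0,0],"dr": [0,0,0],"jaw": 0.7},
    {"slide": [-45,0,0],"dr": [0,0,0],"jaw": 0.7}
  ]
}}

```text
t: 28.45
tool_pos: [0.5375, 0.0676, 0.2916]
orientation: [-2.47, -1.939, -0.008]
force: [10.0, 9.3, -3.8]
opening: 0.0354
gripper_force: 25.0
```

```bash
python3 - <<'E'
from h import *
print(gp())
E
```

```text
(array([0.538 , 0.0683, 0.1246]), 'yang', np.float64(-0.239), 'loc', array([  0.5, -74.2]), 'open', 0.0354, 'F', array([10. ,  9.3, -3.8]), 28.45, 'q6', np.float64(0.27))
```

Request:
{"method": "servo_tool", "body": {
  "increments": [
    {"slide": [1.5,0,0],"dr": [0,0,0],"jaw": 0.6},
    {"slide": [1.5,0,0],"dr": [0,0,0],"jaw": 0.3},
    {"slide": [1.5,0,0],"dr": [0,0,0],"jaw": 0},
    {"slide": [1.5,0,0],"dr": [0,0,0],"jaw": 0},
    {"slide": [1.5,0,0],"dr": [0,0,0],"jaw": 0},
    {"slide": [1.5,0,-30],"dr": [0,0,0],"jaw": 0},
    {"slide": [1.5,0,-70],"dr": [0,0,0],"jaw": 0},
    {"slide": [-50,0,-110],"dr": [0,0,0],"jaw": 0},
    {"slide": [-100,0,-110],"dr": [0,0,0],"jaw": 0},
    {"slide": [-150,0,-110],"dr": [0,0,0],"jaw": 0},
    {"slide": [-150,0,-110],"dr": [0,0,0],"jaw": 0}
  ]
}}

```text
t: 29.55
tool_pos: [0.4999, -0.0835, 0.4017]
orientation: [2.474, 1.935, -0.002]
force: [0.1, 0.8, 0.0]
opening: 0.0932
gripper_force: 0.0
```

```bash
python3 - <<'E'
from h import *
print(gp()); o=[]
for n,b in(('top',(150,135,280,230)),('scene',(230,140,360,235))):
    im,d=save(n,n+'6'); o.append(cv2.convertScaleAbs(cv2.resize(im[b[1]:b[3],b[0]:b[2],::-1],(520,380),interpolation=cv2.INTER_CUBIC),alpha=1.8))
    P=cloud(n,d).reshape(-1,3)
    Rm=np.array([[np.cos(TH),-np.sin(TH)],[np.sin(TH),np.cos(TH)]])
    L=(P[:,:2]-W)@Rm*1000; m=(np.abs(L-[0,78])<25).all(1)&(P[:,2]>.078)&(P[:,2]<.096)
    S=L[m];print(n,len(S),S.mean(0),cv2.minAreaRect(S.astype(np.float32)))
    m=(np.abs(L-[0,-74])<45).all(1)&(P[:,2]>.112)&(P[:,2]<.15);S=L[m];print('grip',len(S),S.mean(0),np.percentile(S,[2,98],axis=0).round())
im=np.hstack(o); cv2.imwrite('pics/k6.png',cv2.resize(im,(800,292)))
# fine knob crop
a=[]
for n in('top','scene'):
    im=np.load(f'pics/{n}6.npz')['im']; p=camera_params(n)
    uv,_=cv2.projectPoints(np.array([[*wl(0,78),.08]]),p['rvec'],p['tvec'],np.array([[p['fx'],0,p['cx']],[0,p['fy'],p['cy']],[0,0,1]]),np.array([p['k1'],0,0,0.])); u,v=uv.ravel().round().astype(int); print(n,u,v)
    a.append(cv2.convertScaleAbs(cv2.resize(im[v-20:v+20,u-20:u+20,::-1],(400,400),interpolation=cv2.INTER_CUBIC),alpha=3))
cv2.imwrite('pics/k7.png',np.hstack(a))
E
```

```text
(array([ 0.4998, -0.0838,  0.2347]), 'yang', np.float64(-0.244), 'loc', array([  -0.9, -231. ]), 'open', 0.0932, 'F', array([0.1, 0.8, 0. ]), 29.55, 'q6', np.float64(-0.02))
top 69 [-0.33348654 76.29826746] ((-0.35643959045410156, 76.86712646484375), (14.868935585021973, 38.19292068481445), 88.56855773925781)
grip 210 [ -1.48608583 -77.57381618] [[-27. -96.]
 [ 25. -60.]]
scene 55 [ 3.9655481 76.3393961] ((1.5824928283691406, 77.45928955078125), (12.899821281433105, 41.60545349121094), 83.53585815429688)
grip 255 [  4.62788223 -76.21742841] [[-25. -94.]
 [ 28. -57.]]
top 188 175
scene 318 178
```

View pics/k6.png

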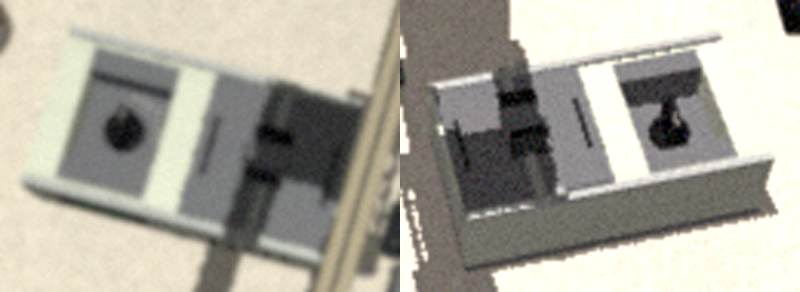

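View pics/k7.png

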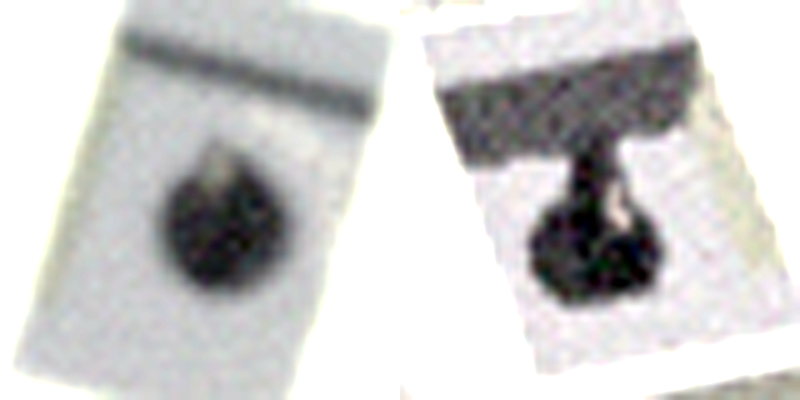

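```bash
python3 - <<'E'
from h import *
Rm=np.array([[np.cos(TH),-np.sin(TH)],[np.sin(TH),np.cos(TH)]])
for n in('top','scene'):
  for k in '06':
    P=cloud(n,np.load(f'pics/{n}{k}.npz')['d']).reshape(-1,3); L=(P[:,:2]-W)@Rm*1000
    m=(np.abs(L-[0,-74])<45).all(1)&(P[:,2]>.112)&(P[:,2]<.15);S=L[m];print(n,k,len(S),S.mean(0),np.percentile(S,[2,98],axis=0).round(1).tolist())
    m=(np.abs(L-[0,78])<25).all(1)&(P[:,2]>.07)&(P[:,2]<.096);S=L[m]; ev=np.linalg.eigh(np.cov(S.T))[1][:,1]; print('  knob',len(S),S.mean(0),np.rad2deg(np.arctan2(ev[1],ev[0])))
print(goal(wl(.5,77.3),.23,TH+np.pi/2-.07))
E
```

```text
top 0 214 [ -1.25022379 -77.61318824] [[-26.6, -96.0], [24.0, -59.5]]
  knob 78 [-1.09888653 76.11616499] 178.32382662447176
top 6 210 [ -1.48608583 -77.57381618] [[-26.5, -96.3], [25.1, -59.6]]
  knob 81 [-1.49251237 75.82300465] 178.21060199569305
scene 0 256 [  4.72521416 -76.0913887 ] [[-26.6, -94.2], [28.3, -57.7]]
  knob 67 [ 4.82619017 75.65721447] 179.42274523445258
scene 6 255 [  4.62788223 -76.21742841] [[-25.2, -94.3], [27.8, -57.5]]
  knob 65 [ 3.95075421 76.10844182] -178.98127139328724
(array([305.9,  -0.7,   3.9]), array([-1.000e-03, -1.000e-03, -1.507e+00]))
```

The cover is home, with the grip where it was at the start and the buttons out (52 mm wide). The knob bar lies nearly along local x. Moving over the knob.

Request:
{"method": "servo_tool", "body": {
  "increments": [
    {"slide": [40,0,0],"dr": [0,0,-0.14],"jaw": 0.5},
    {"slide": [80,0,0],"dr": [0,0,-0.28],"jaw": 0.6},
    {"slide": [120,0,0],"dr": [0,0,-0.42],"jaw": 0.65},
    {"slide": [160,0,0],"dr": [0,0,-0.56],"jaw": 0.65},
    {"slide": [200,0,0],"dr": [0,0,-0.7],"jaw": 0.65},
    {"slide": [240,0,0],"dr": [0,0,-0.84],"jaw": 0.65},
    {"slide": [280,0,0],"dr": [0,0,-0.98],"jaw": 0.65},
    {"slide": [306,-1,4],"dr": [0,0,-1.12],"jaw": 0.65},
    {"slide": [306,-1,4],"dr": [0,0,-1.26],"jaw": 0.65},
    {"slide": [306,-1,4],"dr": [0,0,-1.4],"jaw": 0.65},
    {"slide": [306,-1,4],"dr": [0,0,-1.53],"jaw": 0.65},
    {"slide": [306,-1,4],"dr": [0,0,-1.53],"jaw": 0.65},
    {"slide": [306,-1,50],"dr": [0,0,-1.53],"jaw": 0.65},
    {"slide": [306,-1,70],"dr": [0,0,-1.53],"jaw": 0.65},
    {"slide": [306,-1,70],"dr": [0,0,-1.53],"jaw": 0.65}
  ]
}}

```text
t: 31.15
tool_pos: [0.571, 0.2182, 0.3263]
orientation: [-0.443, -3.102, 0.005]
force: [0.4, -0.0, -1.3]
opening: 0.0327
gripper_force: 0.0
```

```bash
python3 - <<'E'
from h import *
print(gp()); print(goal(wl(.5,77.3),.078,TH+np.pi/2-.04))
E
```

```text
(array([0.5697, 0.2179, 0.1594]), 'yang', np.float64(1.287), 'loc', array([-3.9, 78.6]), 'open', 0.0327, 'F', array([ 0.4, -0. , -1.3]), 31.15, 'q6', np.float64(-1.01))
(array([-3.9, -1.5, 81.3]), array([-0.004, -0.007, -0.006]))
```

Request:
{"method": "servo_tool", "body": {
  "increments": [
    {"slide": [-4,-1,20],"dr": [0,0,0],"jaw": 0.65},
    {"slide": [-4,-1,40],"dr": [0,0,0],"jaw": 0.65},
    {"slide": [-4,-1,60],"dr": [0,0,0],"jaw": 0.65},
    {"slide": [-4,-1,72],"dr": [0,0,0],"jaw": 0.65},
    {"slide": [-4,-1,78],"dr": [0,0,0],"jaw": 0.65},
    {"slide": [-4,-1,78],"dr": [0,0,0],"jaw": 0.65},
    {"slide": [-4,-1,78],"dr": [0,0,0],"jaw": 0.65}
  ]
}}

```text
t: 31.85
tool_pos: [0.577, 0.2158, 0.2545]
orientation: [0.44, 3.109, 0.001]
force: [-1.0, 0.8, 1.1]
opening: 0.0326
gripper_force: 0.0
```

```bash
python3 - <<'E'
from h import *
print(gp()); print(goal(wl(.5,77.3),.078,TH+np.pi/2-.04))
E
```

```text
(array([0.5772, 0.2159, 0.0875]), 'yang', np.float64(1.29), 'loc', array([ 3.9, 78.5]), 'open', 0.0326, 'F', array([-1. ,  0.8,  1.1]), 31.85, 'q6', np.float64(-1.01))
(array([ 3.1, -1.2,  9.5]), array([ 0.001,  0.001, -0.004]))
```

Request:
{"method": "servo_tool", "body": {
  "increments": [
    {"slide": [2,-1,4],"dr": [0,0,0],"jaw": 0.65},
    {"slide": [2,-1,8],"dr": [0,0,0],"jaw": 0.65},
    {"slide": [2,-1,9],"dr": [0,0,0],"jaw": 0.65},
    {"slide": [2,-1,9],"dr": [0,0,0],"jaw": 0.65},
    {"slide": [2,-1,9],"dr": [0,0,0],"jaw": 0.9},
    {"slide": [2,-1,9],"dr": [0,0,0],"jaw": 1},
    {"slide": [2,-1,9],"dr": [0,0,0],"jaw": 1},
    {"slide": [2,-1,9],"dr": [0,0,0],"jaw": 1}
  ],
  "force": 25
}}

```text
t: 32.65
tool_pos: [0.5744, 0.2154, 0.2444]
orientation: [0.439, 3.11, 0.001]
force: [0.5, 2.4, -1.4]
opening: 0.0123
gripper_force: 25.0
```

```bash
python3 - <<'E'
from h import *
print(gp(),read_state()['wrist_torque'],read_state()['gripper_force'])
E
```

```text
(array([0.5745, 0.2155, 0.0774]), 'yang', np.float64(1.29), 'loc', array([ 1.4, 77.5]), 'open', 0.0123, 'F', array([ 0.5,  2.4, -1.4]), 32.65, 'q6', np.float64(-1.02)) [ 0.34897842 -0.20831251  0.0580806 ] 24.968170523643494
```

Request:
{"method": "servo_tool", "body": {
  "increments": [
    {"slide": [0,0,0],"dr": [0,0,0.08],"jaw": 1},
    {"slide": [0,0,0],"dr": [0,0,0.18],"jaw": 1},
    {"slide": [0,0,0],"dr": [0,0,0.28],"jaw": 1},
    {"slide": [0,0,0],"dr": [0,0,0.38],"jaw": 1},
    {"slide": [0,0,0],"dr": [0,0,0.48],"jaw": 1},
    {"slide": [0,0,0],"dr": [0,0,0.58],"jaw": 1},
    {"slide": [0,0,0],"dr": [0,0,0.68],"jaw": 1},
    {"slide": [0,0,0],"dr": [0,0,0.78],"jaw": 1},
    {"slide": [0,0,0],"dr": [0,0,0.88],"jaw": 1},
    {"slide": [0,0,0],"dr": [0,0,0.98],"jaw": 1},
    {"slide": [0,0,0],"dr": [0,0,1.08],"jaw": 1},
    {"slide": [0,0,0],"dr": [0,0,1.18],"jaw": 1},
    {"slide": [0,0,0],"dr": [0,0,1.28],"jaw": 1},
    {"slide": [0,0,0],"dr": [0,0,1.35],"jaw": 1},
    {"slide": [0,0,0],"dr": [0,0,1.35],"jaw": 1}
  ]
}}

```text
t: 34.15
tool_pos: [0.5743, 0.2153, 0.2444]
orientation: [-2.288, -2.153, -0.0]
force: [-0.9, 0.7, 1.3]
opening: 0.0119
gripper_force: 25.0
```

```bash
python3 - <<'E'
from h import *
print(gp(),read_state()['wrist_torque'],TH)
E
```

```text
(array([0.5743, 0.2153, 0.0774]), 'yang', np.float64(-0.061), 'loc', array([ 1.2, 77.3]), 'open', 0.0119, 'F', array([-0.9,  0.7,  1.3]), 34.15, 'q6', np.float64(0.34)) [ 0.18197166  0.13687094 -0.06020884] -0.2373647782712287
```

Request:
{"method": "servo_tool", "body": {
  "increments": [
    {"slide": [0,0,0],"dr": [0,0,0.04],"jaw": 1},
    {"slide": [0,0,0],"dr": [0,0,0.08],"jaw": 1},
    {"slide": [0,0,0],"dr": [0,0,0.11],"jaw": 1},
    {"slide": [0,0,0],"dr": [0,0,0.13],"jaw": 1},
    {"slide": [0,0,0],"dr": [0,0,0.15],"jaw": 1},
    {"slide": [0,0,0],"dr": [0,0,0.15],"jaw": 1}
  ]
}}

```text
t: 34.75
tool_pos: [0.5743, 0.2153, 0.2444]
orientation: [-2.442, -1.977, -0.0]
force: [-1.6, 2.6, 2.7]
opening: 0.0117
gripper_force: 25.3
```

```bash
python3 - <<'E'
from h import *
print(gp(),read_state()['wrist_torque'])
E
```

```text
(array([0.5743, 0.2153, 0.0774]), 'yang', np.float64(-0.21), 'loc', array([ 1.2, 77.2]), 'open', 0.0117, 'F', array([-1.6,  2.6,  2.7]), 34.75, 'q6', np.float64(0.48)) [0.31453303 0.39678541 0.3768754 ]
```

Torque rose from about 0.06 to 0.38 N m, so the knob is at its stop. Release and retreat.

Request:
{"method": "servo_tool", "body": {
  "increments": [
    {"slide": [0,0,0],"dr": [0,0,-0.02],"jaw": 0.65},
    {"slide": [0,0,0],"dr": [0,0,-0.02],"jaw": 0.65},
    {"slide": [0,0,0],"dr": [0,0,-0.02],"jaw": 0.65},
    {"slide": [0,0,-15],"dr": [0,0,0],"jaw": 0.65},
    {"slide": [0,0,-50],"dr": [0,0,0],"jaw": 0.65},
    {"slide": [0,0,-90],"dr": [0,0,0],"jaw": 0.65},
    {"slide": [0,0,-140],"dr": [0,0,0],"jaw": 0.65},
    {"slide": [0,0,-150],"dr": [0,0,0],"jaw": 0.65},
    {"slide": [50,-40,-150],"dr": [0,0,0],"jaw": 0.65},
    {"slide": [100,-80,-150],"dr": [0,0,0],"jaw": 0.65},
    {"slide": [150,-120,-150],"dr": [0,0,0],"jaw": 0.65},
    {"slide": [200,-140,-150],"dr": [0,0,0],"jaw": 0.65},
    {"slide": [200,-140,-150],"dr": [0,0,0],"jaw": 0.65}
  ]
}}

```text
t: 36.05
tool_pos: [0.4778, 0.4418, 0.3952]
orientation: [-2.443, -1.976, -0.002]
force: [2.5, -0.0, 0.2]
opening: 0.0327
gripper_force: 0.0
```

```bash
python3 - <<'E'
from h import *
print(gp())
Rm=np.array([[np.cos(TH),-np.sin(TH)],[np.sin(TH),np.cos(TH)]])
for n in('top','scene'):
    im,d=save(n,n+'9',None,1.5)
    P=cloud(n,d).reshape(-1,3); L=(P[:,:2]-W)@Rm*1000
    m=(np.abs(L-[0,-74])<45).all(1)&(P[:,2]>.112)&(P[:,2]<.15);S=L[m];print(n,len(S),S.mean(0),np.percentile(S,[2,98],axis=0).round(1).tolist())
    m=(np.abs(L-[0,78])<25).all(1)&(P[:,2]>.07)&(P[:,2]<.096);S=L[m]; ev=np.linalg.eigh(np.cov(S.T))[1][:,1]; print('  knob',len(S),S.mean(0),np.rad2deg(np.arctan2(ev[1],ev[0])))
im=np.hstack([cv2.resize(cv2.imread(f'pics/{n}9.png'),(400,300)) for n in('top','scene')]);cv2.imwrite('pics/f.png',cv2.convertScaleAbs(im,alpha=1.5))
E
```

```text
(array([0.4779, 0.4419, 0.2282]), 'yang', np.float64(-0.211), 'loc', array([-145.8,  274.8]), 'open', 0.0327, 'F', array([ 2.5, -0. ,  0.2]), 36.05, 'q6', np.float64(0.88))
top 209 [ -1.54858349 -77.99407731] [[-26.6, -96.2], [24.8, -59.1]]
  knob 67 [-1.53706042 76.3183694 ] 95.01130161223779
scene 254 [  4.85690545 -76.0798446 ] [[-24.8, -94.3], [28.6, -57.3]]
  knob 81 [ 3.26721526 76.23258206] 91.69646386168715
```

View pics/f.png

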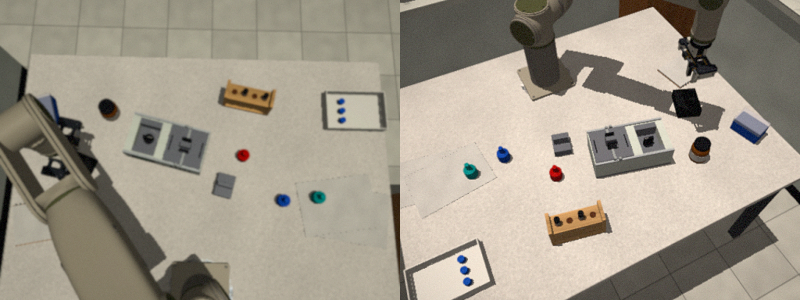

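The final views show the cover home, the knob bar across (about 94°, the stop), the block flat at (225,185) in the top view, no white bottles left on the bench and the bystanders in place.

```bash
python3 -c "
from plant import close_job
print(close_job())"
```

```text
the job is handed in; nothing more can be done
None
```

The job is done and handed in: both bottles that were present stand upright in the compartment, the block lies flat on the bench, the cover is home with its buttons out, and the knob was then turned clockwise to its stop, all at about 36 s of the 210 s allowed.

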